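# Load the specimen loader and lock it with its flush slide switch

### The arm

A 7-joint arm with a two-finger parallel gripper is mounted at the origin on a cart in front of the work surface, level with it; the furniture and walls round the work are solid. World frame = base frame: x ahead of the robot, y to its left, z up, the work surface at z = 0. Lengths are in mm, angles in rad, forces in N, time in s.
With the tool pointing down it reaches from about 400 to 875 mm from the base axis. Payload 4.4 kg.
Tool frame: the origin (TCP) lies midway between the tips of the shut fingers; the grasp point (between the pads) lies behind it (ctrl.grip_point_offset is the x of the grasp point in the tool frame, in mm); x points along the fingers, z is the direction in which the jaws open and shut, and the axes are right-handed (so a half turn about x gives the same grasp; the last joint's range is limited). The gripper opens to 85 mm and grips with 20 to 120 N. Pads are 22 mm wide; open, the fingers measure 114 mm over their backs; the gripper's body (76 mm by 85 mm) begins 54 mm behind the grasp point. The pads swing forward as they close: fully open they stand 13 mm farther back than shut.
Start: joints at [-1.311, 0.628, 0.038, 1.517, -0.027, 0.996, -0.02], TCP at [208.02, 615.829, 231.313] pointing down, gripper open.
Joint ranges: [-3.06, 3.06], [-0.37, 2.12], [-1.25, 1.32], [0.18, 2.47], [-1.1, 4.24], [0.23, 1.98], [-2.94, 2.94]. Speed limits (rad/s): [2.57, 2.57, 3.14, 3.14, 3.14, 3.14, 3.14].

### API

Orientations are given as [roll, pitch, yaw] about the fixed x, y, z axes, in that order (R = Rz(yaw) Ry(pitch) Rx(roll)).
In Python, from cell import status, eyes, ctrl gives the robot as it stands. The module is installed in compiled form; this text tells all that it offers.
- The arm moves only by the tool apply_moves, never from a script. Its argument "targets" is a list of rows, each a list of 3 entries, a list of its own where there are three numbers: the shift along the tool's x, y, z in mm, then the turn about the tool's x in degrees, then the finger opening in mm, from 0 to 85.4. In form: [[[dx, dy, dz], roll, claw], ...]. A call has 1 to 10 rows; each row shifts and turns the pose as measured when the row begins, along the tool's axes as they then stand; what a row does not reach is not made up. A row lasts 1/8 s, in which the tool goes at most 62.5 mm and 10.7 degrees, less where a joint would pass 70% of its speed; a pose out of reach is approached as far as the arm can. A call is refused whole if a number of a shift passes 62.5 or a number of a turn 10.7, either way. A call with a gripper value outside its range is refused whole. The fingers move at their own pace and stop on an object; the grip force is fixed at half the most. Time passes only in rows, so rows that do not move let the fingers close. It gives the time, the measured TCP pose, the force and the opening at its end, in the units of the state.
- status.read_state(): the state, without advancing time (a new reading comes with each control period).
- eyes.get_image(name): name is "side" or "top"; returns (picture, depth): 480x640x3 uint8, blue, green, red; 480x640 float32, mm along the optical axis (not along the pixel's ray), 0 where there is no reading.
- eyes.camera_params(name): a dict with "fx", "fy", "cx", "cy" (pixels), "R" (3x3) and "t" (3): a world point X has camera coordinates R X + t. Camera axes: x right, y down, z forward; pixel columns grow to the right and rows downward; lengths in mm; the calibration is good to about 2 mm. A picture is of the moment at which its call begins. camera_params takes no time and is no camera call.
- ctrl.finish_job(): hands the job in, once; it reports no verdict.
The state is a dict: "clock": time; "qpos": joint angles; "qd": joint speeds; "tau": joint torques, N m; "eef_pos": TCP position; "tool_rot": TCP orientation; "force": force on the tool from outside, world axes, zero at the start; "torque": the same for the moment, N m; "width": finger opening in mm.
Only numpy, scipy, OpenCV 4.12 (cv2) and the standard library are available. Lean on these libraries where they do the work, as an engineer would, in place of code of your own. Each camera call takes 0.05 s, during which the arm holds its last target.

### The job

Put the green specimen into the loader's pocket with one dot, then the red specimen into the pocket with two dots, each seated flat on the pocket floor with its polished face up. Then lock the loader by sliding the small orange flush switch on its sloping panel all the way towards the green dot. Leave the olive specimen in the third pocket and the loupe and eyepiece beside the loader where they are.

Things in the scene. Friction and masses are not known exactly. Their poses are not given: they have to be found in the camera images.
- loader: Bench specimen loader, 220 mm wide (its y), 205 mm deep (its x), fixed; origin at the middle of its underside, x away from its front, y to its left, z up. In front an aluminium tray, top 14 mm above the worktop, with a row of three pockets; behind it a white panel with the switch slot, sloping up away from the front at 30 degrees to level; over the panel a clear guard.
- guard_edge (a point): Middle of the front edge (underside) of the horizontal clear plastic guard, 159 mm above the worktop; axes as the loader's. It is 200 mm wide, 6 mm thick and runs 82 mm back to two posts. It covers the slot from straight above: reach in from the front, tool tilted 22 to 45 degrees (30 is square to the panel).
- tongue_2 (a point): Front tip of the steel tongue behind pocket 2, one of three (12 mm wide, 15 to 19 mm above the tray top) on the lock bar; unlocked, the tips are 18 to 21 mm behind the pocket centres. They come forward half as far as the switch slides and end over the specimens' rear edges; a badly seated specimen blocks them.
- pocket_1 (a point): Centre of the floor of the pocket marked with one black dot (on the loader's left, +y). Round, 38 mm wide, 6 mm deep, floor 8 mm above the worktop; axes as the loader's.
- pocket_2 (a point): Centre of the floor of the middle pocket, marked with two black dots, 70 mm from the first; same size and axes.
- pocket_3 (a point): Centre of the floor of the pocket marked with three black dots, 70 mm beyond the second; same size. Holds the olive specimen from the start.
- green_mid (a point): Dark green moulded metal specimen with a square metal inlay, a disc 30 mm across and 18 mm high. It stands upright, polished metal face up; this point is its centre, half-way up, its z axis upright. Its start place may be left or right of the loader. Loose, about 30 g.
- red_mid (a point): Dark red moulded metal specimen with a round metal inlay, a disc 30 mm across and 16 mm high. It stands upright, polished metal face up; this point is its centre, half-way up, its z axis upright. Its start place may be left or right of the loader. Loose, about 30 g.
- olive_mid (a point): Olive-brown specimen, 30 mm across, 16 mm high, already seated in the three-dot pocket; this point is its centre, half-way up. Leave it.
- switch_top (a point): Centre of the top face of the orange slide switch, flush with the panel face. Axes: x up the slope, y along the slot towards the green dot (the way to slide), z square out of the panel. The switch is 12 mm long (y), 23 mm across (x) and 7 mm high (z). Shut fingertips can go 4 to 6 mm into the empty slot on its -y side and push its end face.
- slot_mid (a point): Middle of the slot, level with the panel face; axes as the loader's. The slot is 76 mm long (38 mm to each end along the loader's y), 26 mm wide along the slope and 8 mm deep, its rim flush with the switch. With the switch at 0, 39 mm of the slot are empty on its -y side.
- lock_switch (a joint): Travel of the switch in m: 0 unlocked, 0.024 fully locked, at the green dot. It needs about 2 N and stays where it is left.
- loupe: Black loupe, 33 mm wide, 35 mm high, standing left of the loader; origin at its underside. Leave it.
- eyepiece: Black and silver eyepiece, 32 mm wide, 46 mm high, standing right of the loader; origin at its underside. Leave it.
Not all that is in view belongs to the job. Leave any white look-alike of the part that bears red_mid alone. What is shaped like the part that bears olive_mid but blue is not meant.

How it is judged:
By the outcome, as a careful person would: the job done as asked, in the order asked, and still so for the second after the job is handed in, with the robot touching nothing.
It also fails if it takes over 72 s, if anything falls off the work surface, if the arm or the gripper's body presses on something with over 40 N, if the wrist force passes 120 N, or if a joint passes its speed limit or range.

## Working session

There is one attempt and no reset: what is moved stays moved. The work goes in short steps, Python scripts to look and compute and a tool call to move; the robot and the scene stay as the last step left them, time stands still between calls to the robot, and variables do not carry over. Pictures are saved under pics/ and viewed, and the job is handed in when it is done.

Besides the shell and the picture viewer there is one more tool, called after "Request:" as a command line: name --argument value ..., lists and objects as JSON in quotes. apply_moves: Moves the arm, as the interface text tells. Its arguments: {"type":"object","properties":{"targets":{"type":"array"}},"required":["targets"]}

```bash
mkdir -p pics; cat > h.py <<'E'
import numpy as np,cv2,pickle
from cell import status,eyes,ctrl
from scipy.spatial.transform import Rotation as Ro
def snap(n,tag):
    im,d=eyes.get_image(n); cv2.imwrite(f'pics/{tag}.png',im); np.save(f'pics/{tag}.npy',d); return im,d
def px2w(n,d,u,v,z=None):
    p=eyes.camera_params(n);R=np.array(p['R']);t=np.array(p['t'])
    r=np.array([(u-p['cx'])/p['fx'],(v-p['cy'])/p['fy'],1.])
    if z is None:
        k=int(round(v));j=int(round(u));w=d[k-1:k+2,j-1:j+2];return R.T@(r*np.median(w[w>0])-t)
    o=-R.T@t;q=R.T@r
    return o+q*(z-o[2])/q[2]
def w2px(n,X):
    p=eyes.camera_params(n);c=np.array(p['R'])@np.array(X)+np.array(p['t']);return c[0]/c[2]*p['fx']+p['cx'],c[1]/c[2]*p['fy']+p['cy']
def crop(tag,u0,v0,u1,v1,s,out):
    im=cv2.imread(f'pics/{tag}.png')[v0:v1,u0:u1];cv2.imwrite(f'pics/{out}.png',cv2.resize(im,None,fx=s,fy=s,interpolation=cv2.INTER_CUBIC))
E
python3 - <<'E'
from h import *
snap('top','t0');snap('side','s0')
print(status.read_state(),ctrl.grip_point_offset)
for n in('top','side'):print(eyes.camera_params(n))
E
```

```text
{'clock': 0.1, 'qpos': array([-1.31078948,  0.62925814,  0.03843415,  1.51825123, -0.02702709,
        0.99632209, -0.01998976]), 'qd': array([-4.33366959e-06, -3.17511024e-03, -1.27322281e-03, -8.20531882e-05,
        1.00582655e-04,  4.23882510e-04, -4.44799432e-04]), 'tau': array([ 3.13414661e-03, -5.64534974e+01,  1.23054396e+00, -1.93972546e+01,
        1.13147590e-02,  5.49667835e-03, -3.52136752e-06]), 'eef_pos': array([207.82590109, 615.28958159, 230.4833013 ]), 'tool_rot': array([ 3.13489833,  1.56907461, -1.90329304]), 'force': array([0.20978887, 0.55177845, 0.5027979 ]), 'torque': array([-0.03153739, -0.01050728,  0.02766247]), 'width': 85.89480037223615} -18.700000000000003
{'fx': 473.81733216440443, 'fy': 473.81733216440443, 'cx': 318.29560171904564, 'cy': 238.3055356746841, 'R': array([[-0.01584102, -0.9998614 ,  0.00512373],
       [-0.99210707,  0.01508026, -0.12448349],
       [ 0.12438896, -0.00705523, -0.99220845]]), 't': array([  33.20827024,  523.23330375, 1041.89445103])}
{'fx': 515.5137570765834, 'fy': 515.5137570765834, 'cx': 317.64900093646537, 'cy': 227.40152701778982, 'R': array([[ 9.99402916e-01,  3.45453485e-02, -6.55367868e-04],
       [ 2.12907188e-02, -6.30661419e-01, -7.75765996e-01],
       [-2.72124219e-02,  7.75288845e-01, -6.31020357e-01]]), 't': array([-519.31805318,   97.48357896, 1092.44526806])}
```

View pics/t0.png

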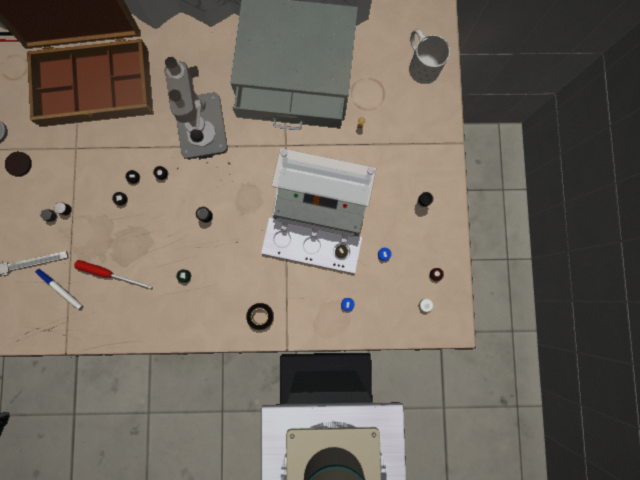

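View pics/s0.png

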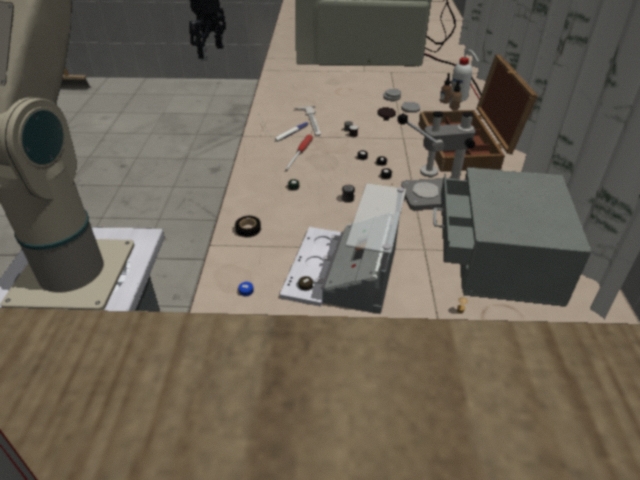

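The top view shows the loader at about (315,215), a green specimen at (184,276), a dark red one at (436,274), a white look-alike at (426,306), and blue ones at (347,305) and (384,254). I'll zoom in.

```bash
python3 - <<'E'
from h import *
crop('t0',245,140,395,280,5,'c1')
crop('t0',164,256,204,296,10,'c2');crop('t0',416,254,456,294,10,'c3')
a=cv2.imread('pics/c2.png');b=cv2.imread('pics/c3.png');cv2.imwrite('pics/c23.png',np.hstack([a,b]))
E
```

```text
(no output)
```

View pics/c1.png

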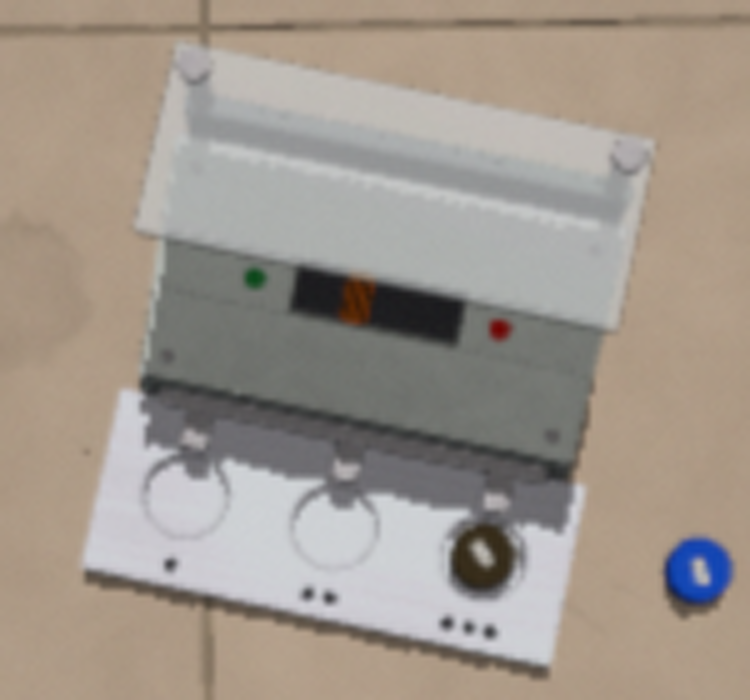

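View pics/c23.png

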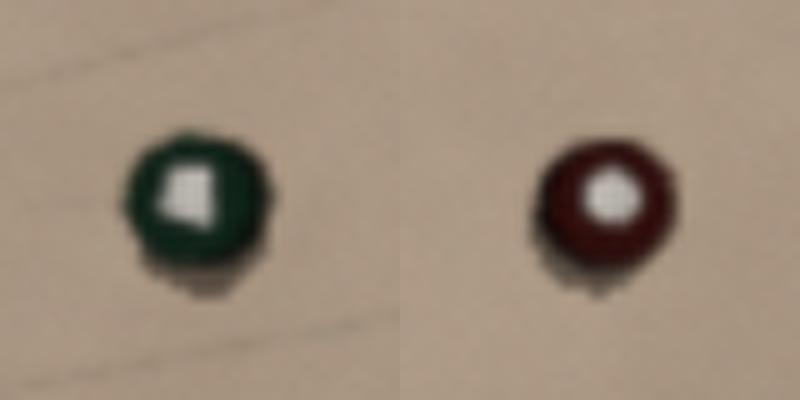

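```bash
python3 - <<'E'
from h import *
d=np.load('pics/t0.npy')
def c(x,y,s,u0,v0):return u0+(x+.5)/s-.5,v0+(y+.5)/s-.5
def P(l,x,y,z,s=5,u0=245,v0=140):
    u,v=c(x,y,s,u0,v0);r=px2w('top',d,u,v,z);print(l,np.round(r,1),'depthpt',np.round(px2w('top',d,u,v),1));return r
P('g',196,197,18,10,164,256);P('r',207,203,16,10,416,254)
p1=P('p1',186,495,14);p2=P('p2',335,527,14);p3=P('p3',483,557,14)
P('olive',482,556,24)
print(np.linalg.norm(p1-p2),np.linalg.norm(p3-p2),np.degrees(np.arctan2(*(p1-p3)[:2])))
for n,x,y in [('trayFL',84,570),('trayFR',549,667),('trayBL',122,391),('trayBR',584,487)]:P(n,x,y,14)
P('sw',358,300,None)
for n,x,y in [('a',298,268),('b',291,311),('c',459,344),('d',465,303),('greendot',255,278),('reddot',500,329),('panelscrewL',168,356),('screwR',552,436)]:P(n,x,y,None)
for n,x,y in [('gL',137,230),('gR',615,328)]:P(n,x,y,159)
P('t1',193,440,33);P('t2',345,468,33)
E
cat > loc.py <<'E'
E
```

```text
g [445.6 333.5  18. ] depthpt [445.6 333.8  17.1]
r [ 439.8 -243.2   16. ] depthpt [ 439.8 -243.1   16.3]
p1 [526.6 109.1  14. ] depthpt [527.4 109.6   7.6]
p2 [510.7  40.6  14. ] depthpt [511.5  40.7   7.2]
p3 [495.8 -27.3  14. ] depthpt [494.8 -26.7  24.4]
olive [495.3 -26.3  24. ] depthpt [495.2 -26.2  24.4]
70.32526860520122 69.49899099531089 12.734083085871958
trayFL [492.6 156.2  14. ] depthpt [493.7 157.5   2.7]
trayFR [444.8 -56.4  14. ] depthpt [445.4 -57.3   3. ]
trayBL [575.7 138.5  14. ] depthpt [577.7 139.6   2.2]
trayBR [527.5 -74.6  14. ] depthpt [529.  -75.7   2.8]
sw [604.5  28.6  74. ] depthpt [604.5  28.6  74. ]
a [599.6  53.  161.6] depthpt [599.6  53.  161.6]
b [601.6  58.4  65.9] depthpt [601.6  58.4  65.9]
c [585.8 -15.9  65.1] depthpt [585.8 -15.9  65.1]
d [584.2 -14.1 161.9] depthpt [584.2 -14.1 161.9]
greendot [614.9  73.9  74.6] depthpt [614.9  73.9  74.6]
reddot [590.6 -33.6  73.8] depthpt [590.6 -33.6  73.8]
panelscrewL [584.6 114.1  52.7] depthpt [584.6 114.1  52.7]
screwR [545.8 -57.1  52.5] depthpt [545.8 -57.1  52.5]
gL [616.9 118.1 159. ] depthpt [654.2 132.1   4.6]
gR [573.6 -74.6 159. ] depthpt [573.3 -74.3 160.8]
t1 [549.4 104.4  33. ] depthpt [549.4 104.5  32.6]
t2 [535.5  35.6  33. ] depthpt [535.6  35.6  32.1]
```

```bash
cat >> h.py <<'E'
YL=np.array([.220,.9755,0]);YL/=np.linalg.norm(YL);XL=np.array([YL[1],-YL[0],0])
def toolR(s): return Ro.from_euler('xyz',s['tool_rot']).as_matrix()
def plan(target,jaw=None):
    s=status.read_state();R=toolR(s);d=R.T@(np.array(target)-s['eef_pos'])
    print('t',round(s['clock'],2),'pos',np.round(s['eef_pos'],1),'w',round(s['width'],1),'F',np.round(s['force'],1))
    print('axes x',np.round(R[:,0],3),'y',np.round(R[:,1],3),'z',np.round(R[:,2],3))
    print('shift tool',np.round(d,1),'|d|',round(np.linalg.norm(d),1))
    if jaw is not None:
        j=R.T@np.array(jaw);a=np.degrees(np.arctan2(-j[1],j[2]))
        print('roll',a,'or',(a+180+180)%360-180, 'q7',s['qpos'][6])
E
python3 -c "
from h import *
plan([445.6,333.5,90],YL)"
```

```text
t 0.1 pos [207.8 615.3 230.5] w 85.9 F [0.2 0.6 0.5]
axes x [-0.001 -0.002 -1.   ] y [-0.947  0.32   0.   ] z [ 0.32   0.947 -0.002]
shift tool [ 140.8 -315.5 -190.6] |d| 394.6
roll -5.958079656536521 or 174.04192034346352 q7 -0.019989761140422446
```

Request:
apply_moves --targets '[[[10,-45,-27],-3,60],[[10,-45,-27],-3,60],[[10,-45,-27],0,60],[[10,-45,-27],0,60],[[10,-45,-27],0,60],[[10,-45,-27],0,60],[[10,-30,-20],0,60],[[0,0,0],0,60]]'

```text
clock: 1.1
eef_pos: [461.0, 359.1, 154.4]
tool_rot: [2.652, 1.565, -2.275]
force: [-0.7, 0.8, 0.7]
width: 59.9
```

```bash
python3 -c "
from h import *
plan([445.6,333.5,60],YL)"
```

```text
t 1.1 pos [461.  359.1 154.4] w 59.9 F [-0.7  0.8  0.7]
axes x [-0.004 -0.005 -1.   ] y [-0.977  0.213  0.003] z [ 0.213  0.977 -0.006]
shift tool [ 94.6   9.3 -27.8] |d| 99.0
roll 0.40879284142896766 or -179.59120715857102 q7 0.6368430621176824
```

Request:
apply_moves --targets '[[[25,3,-10],0.4,60],[[25,3,-10],0,60],[[25,3,-8],0,60],[[20,0,0],0,60],[[0,0,0],0,60]]'

```text
clock: 1.72
eef_pos: [442.3, 337.3, 57.2]
tool_rot: [1.98, 1.565, -2.949]
force: [0.2, 0.5, -0.4]
width: 60.0
```

```bash
python3 -c "
from h import *
plan([445.6,333.5,6],YL)
snap('top','t1');snap('side','s1');crop('t1',144,236,224,316,8,'c4');crop('s1',240,140,340,220,8,'c5')"
```

```text
t 1.73 pos [442.3 337.3  57.2] w 60.0 F [ 0.2  0.5 -0.4]
axes x [-0.006 -0.001 -1.   ] y [-0.976  0.216  0.005] z [ 0.216  0.976 -0.002]
shift tool [51.2 -4.4 -2.9] |d| 51.5
roll 0.2549748563050757 or -179.74502514369493 q7 0.6403300729469628
```

View pics/c4.png

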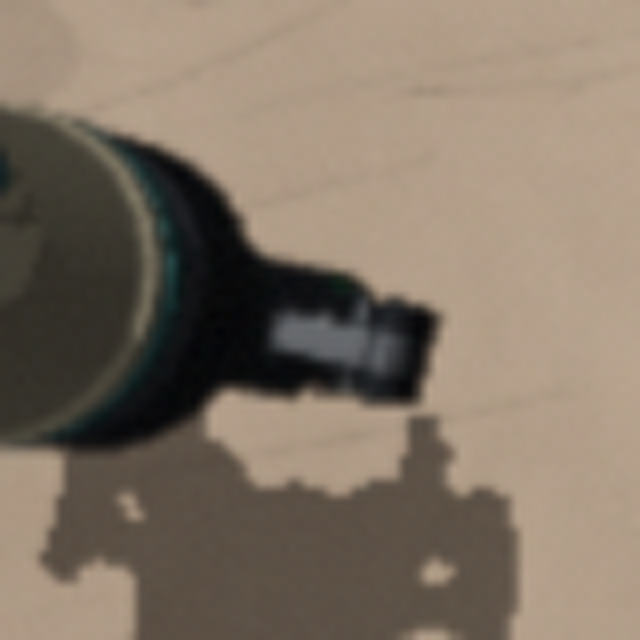

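View pics/c5.png

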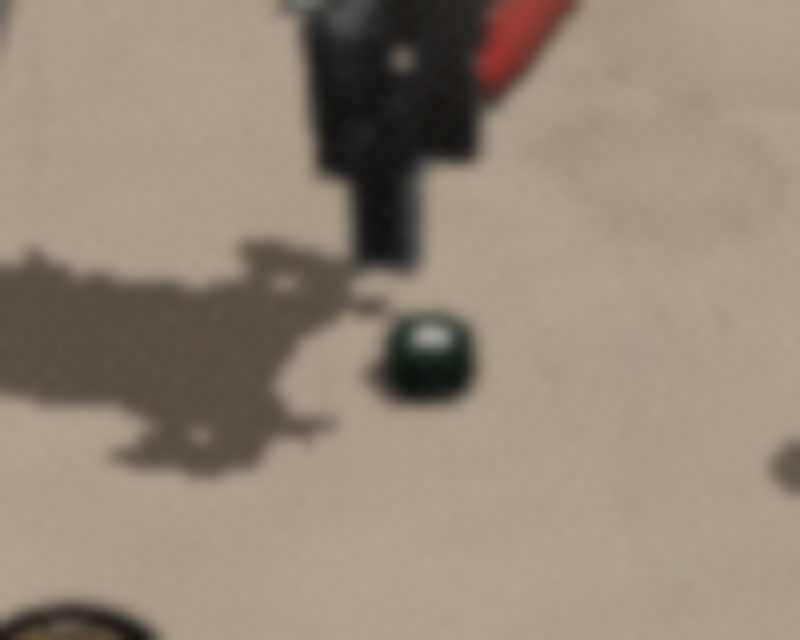

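```bash
python3 -c "
from h import *
print(px2w('side',None,240+430.5/8-.5,140+336.5/8-.5,18))"
```

```text
[445.31369249 334.77792732  18.        ]
```

Request:
apply_moves --targets '[[[16,-2,-1.5],0,60],[[16,-2,-1.5],0,60],[[12,0,0],0,60],[[0,0,0],0,60]]'

```text
clock: 2.33
eef_pos: [447.8, 335.1, 13.1]
tool_rot: [0.601, 1.568, 1.954]
force: [-0.6, -0.2, 0.4]
width: 59.7
```

```bash
python3 -c "
from h import *
plan([445.6,333.5,6],YL)"
```

```text
t 2.33 pos [447.8 335.1  13.1] w 59.7 F [-0.6 -0.2  0.4]
axes x [-0.001  0.003 -1.   ] y [-0.976  0.216  0.002] z [0.216 0.976 0.002]
shift tool [ 7.1  1.8 -2. ] |d| 7.6
roll 0.25399665861326565 or -179.74600334138677 q7 0.645749232497659
```

Request:
apply_moves --targets '[[[7,2,-1],0,60],[[0,0,0],0,60],[[0,0,0],0,10],[[0,0,0],0,10],[[0,0,0],0,10],[[0,0,0],0,10]]'

```text
clock: 3.08
eef_pos: [446.1, 335.2, 6.8]
tool_rot: [0.109, 1.567, 1.462]
force: [-0.1, 0.2, 0.3]
width: 27.1
```

Request:
apply_moves --targets '[[[0,0,0],0,10],[[-20,0,0],0,10],[[-20,0,0],0,10],[[-20,0,0],0,10],[[0,0,0],0,10]]'

```text
clock: 3.7
eef_pos: [445.7, 334.6, 67.7]
tool_rot: [0.393, 1.568, 1.747]
force: [0.1, -0.5, -0.8]
width: 27.6
```

```bash
python3 -c "
from h import *
plan([526.6-20,109.1,70],YL)
snap('side','s2');crop('s2',240,120,340,200,8,'c6')"
```

```text
t 3.7 pos [445.7 334.6  67.7] w 27.6 F [ 0.1 -0.5 -0.8]
axes x [-0.001  0.003 -1.   ] y [-0.976  0.216  0.001] z [0.216 0.976 0.003]
shift tool [  -3.  -108.1 -207.1] |d| 233.6
roll 0.255795559506686 or -179.74420444049332 q7 0.6467436372606162
```

View pics/c6.png

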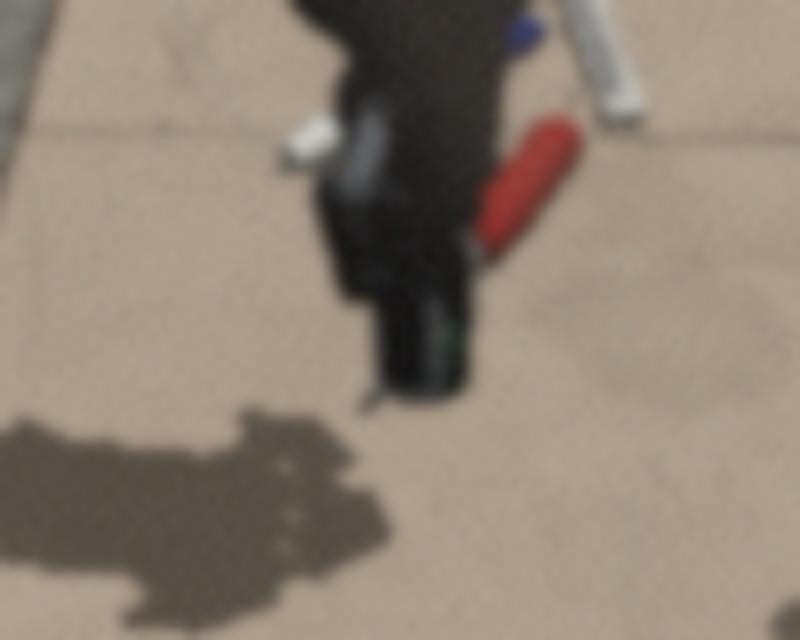

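```bash
python3 -c "
from h import *
im=cv2.imread('pics/s2.png')[145:175,275:310].astype(float)
im=np.clip((im/90)**.7*255,0,255).astype('uint8');cv2.imwrite('pics/c7.png',cv2.resize(im,None,fx=20,fy=20,interpolation=cv2.INTER_CUBIC))
s=status.read_state();p=s['eef_pos'];R=toolR(s)
for k in(-1,1):
  for w in(-11,11):
    u,v=w2px('side',p+R@np.array([-3,w,k*14.]));print(k,w,(u-275)*20,(v-145)*20)
"
```

```text
-1 -11 404.24640647223555 461.39735271474194
-1 11 235.02803396201898 437.3425697473158
1 -11 466.65370703035023 344.91971312560054
1 11 299.9515143202052 321.62782902582876
```

View pics/c7.png

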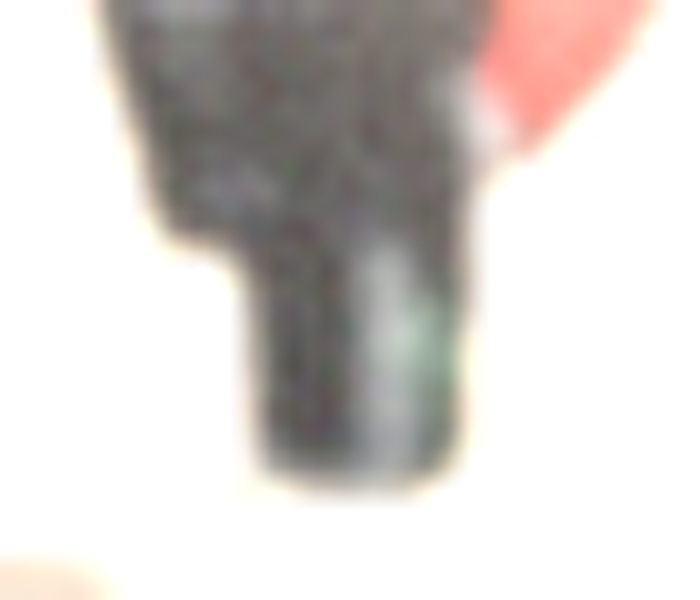

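Request:
apply_moves --targets '[[[-4,-22,-40],0,10],[[-2,-22,-40],0,10],[[0,-22,-40],0,10],[[0,-22,-40],0,10],[[0,-20,-35],0,10],[[0,0,0],0,10]]'

```text
clock: 4.5
eef_pos: [507.6, 114.5, 65.7]
tool_rot: [1.775, 1.561, 3.132]
force: [-0.2, 0.4, -0.4]
width: 27.1
```

```bash
python3 -c "
from h import *
plan([526.6,109.1,60],YL)"
```

```text
t 4.5 pos [507.6 114.5  65.7] w 27.1 F [-0.2  0.4 -0.4]
axes x [-0.01  0.   -1.  ] y [-0.977  0.213  0.009] z [ 0.213  0.977 -0.002]
shift tool [  5.5 -19.7  -1.2] |d| 20.5
roll 0.4377537622931624 or -179.56224623770686 q7 0.9870716121289544
```

Request:
apply_moves --targets '[[[5,-10,-1],0.4,10],[[10,-9,0],0,10],[[5,0,0],0,10],[[0,0,0],0,10]]'

```text
clock: 5.0
eef_pos: [525.4, 112.9, 42.1]
tool_rot: [1.654, 1.558, 3.008]
force: [0.4, -0.5, -0.2]
width: 27.4
```

```bash
python3 -c "
from h import *
plan([526.6,109.1,15.5],YL)
snap('side','s3');snap('top','t3');crop('s3',270,180,390,270,6,'c8');crop('t3',245,160,345,260,6,'c9')"
```

```text
t 5.0 pos [525.4 112.9  42.1] w 27.4 F [ 0.4 -0.5 -0.2]
axes x [-0.013  0.002 -1.   ] y [-0.977  0.215  0.013] z [ 0.215  0.977 -0.001]
shift tool [26.5 -2.3 -3.5] |d| 26.9
roll 0.28953119877978467 or -179.7104688012202 q7 0.9962580116862668
```

View pics/c8.png

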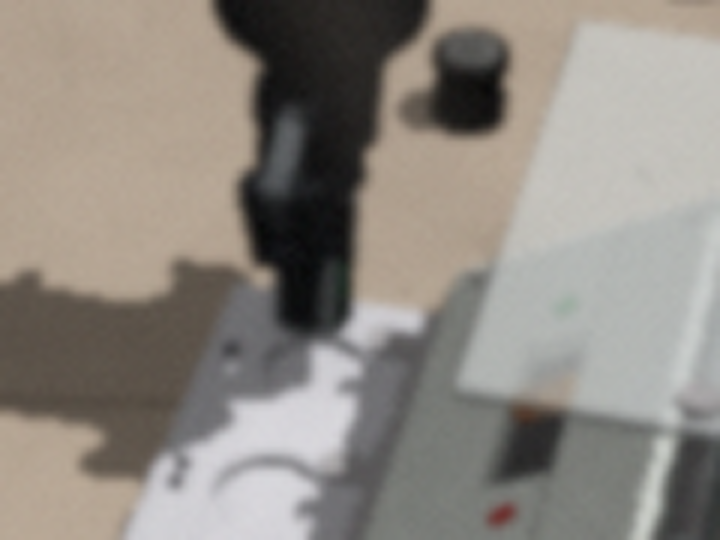

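View pics/c9.png

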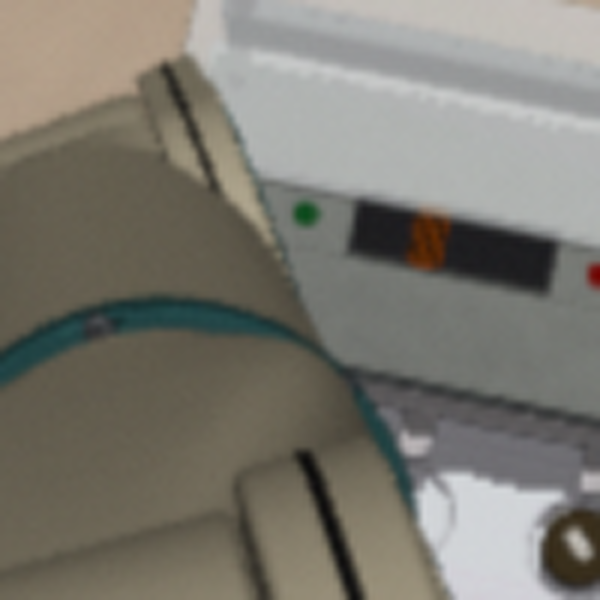

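Request:
apply_moves --targets '[[[8,-2.5,-3.5],0.3,10],[[8,0,0],0,10],[[4,0,0],0,10],[[0,0,0],0,10]]'

```text
clock: 5.6
eef_pos: [527.1, 108.9, 21.6]
tool_rot: [1.628, 1.559, 2.976]
force: [0.8, -0.8, 0.3]
width: 27.0
```

```bash
python3 -c "
from h import *
plan([526.6,109.1,15],YL)"
```

```text
t 5.6 pos [527.1 108.9  21.6] w 27.0 F [ 0.8 -0.8  0.3]
axes x [-0.011  0.002 -1.   ] y [-0.975  0.22   0.011] z [ 0.22   0.975 -0.001]
shift tool [6.6 0.5 0.1] |d| 6.6
roll -0.011625600786487047 or 179.9883743992135 q7 0.995659104459857
```

Request:
apply_moves --targets '[[[4,0.5,0],0,10],[[2,0,0],0,10],[[0,0,0],0,10]]'

```text
clock: 5.98
eef_pos: [526.7, 109.2, 15.3]
tool_rot: [1.606, 1.56, 2.955]
force: [0.8, -0.2, -1.1]
width: 27.2
```

Request:
apply_moves --targets '[[[0,0,0],0,34],[[0,0,0],0,42],[[0,0,0],0,42],[[-15,0,0],0,42],[[-20,0,0],0,42],[[-20,0,0],0,50],[[-30,0,0],0,50],[[-30,20,0],0,50]]'

```text
clock: 6.98
eef_pos: [508.9, 112.9, 136.3]
tool_rot: [1.607, 1.561, 2.955]
force: [0.7, 0.7, 0.1]
width: 50.1
```

```bash
python3 -c "
from h import *
plan([439.8,-243.2,150],YL)
snap('side','s4');snap('top','t4');crop('s4',270,200,370,300,6,'c10');crop('t4',245,180,395,280,5,'c11')"
```

```text
t 6.97 pos [508.9 112.9 136.3] w 50.1 F [0.7 0.7 0.1]
axes x [-0.01   0.002 -1.   ] y [-0.975  0.221  0.01 ] z [ 0.221  0.975 -0.   ]
shift tool [ -13.6  -11.2 -362.5] |d| 363.0
roll -0.07832290617234072 or 179.92167709382767 q7 0.9994639087919158
```

View pics/c10.png

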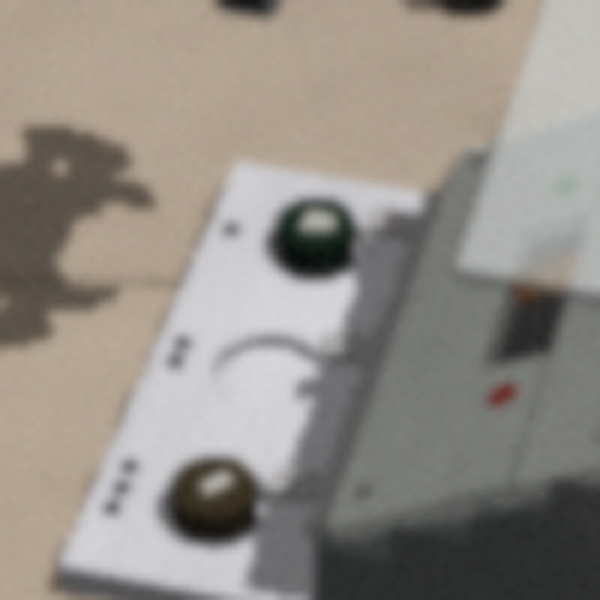

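View pics/c11.png

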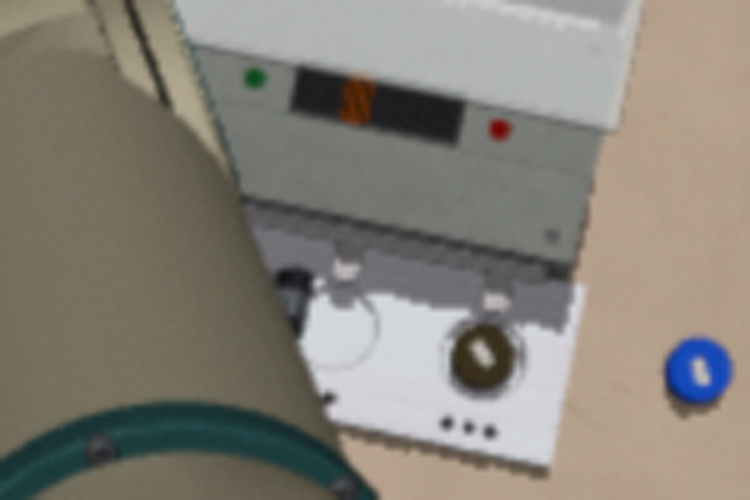

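Request:
apply_moves --targets '[[[0,15,-45],0,60],[[0,0,-45],0,60],[[0,0,-45],0,60],[[0,0,-45],0,60],[[0,0,-45],0,60],[[0,0,-45],0,60],[[0,0,-45],0,60],[[5,-5,-30],0,60],[[0,0,0],0,60]]'

```text
clock: 8.2
eef_pos: [424.1, -231.9, 133.8]
tool_rot: [0.165, 1.569, 1.517]
force: [-0.3, 0.6, 0.2]
width: 60.2
```

```bash
python3 -c "
from h import *
plan([439.8,-243.2,60],YL)
d=snap('top','t5')[1];crop('t5',245,180,395,280,5,'c12')
print(px2w('top',d,282,238.5))"
```

```text
t 8.2 pos [ 424.1 -231.9  133.8] w 60.2 F [-0.3  0.6  0.2]
axes x [ 0.     0.002 -1.   ] y [-0.976  0.217  0.   ] z [0.217 0.976 0.002]
shift tool [ 73.7 -17.8  -7.7] |d| 76.2
roll 0.1528182947231182 or -179.84718170527685 q7 1.644956885218413
[525.36966758 107.84218095  25.64958077]
```

View pics/c12.png

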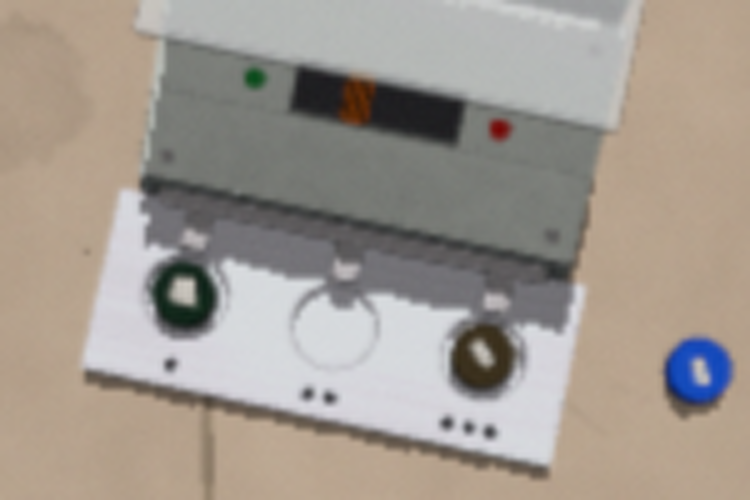

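Request:
apply_moves --targets '[[[18,-9,-4],0,60],[[18,-9,-4],0,60],[[16,0,0],0,60],[[8,0,0],0,60],[[0,0,0],0,60]]'

```text
clock: 8.88
eef_pos: [443.2, -235.8, 73.3]
tool_rot: [-0.149, 1.565, 1.214]
force: [0.2, 0.1, -0.2]
width: 59.6
```

```bash
python3 -c "
from h import *
plan([439.8,-243.2,6],YL)
snap('top','t6');crop('t6',396,234,476,314,8,'c13')"
```

```text
t 8.88 pos [ 443.2 -235.8   73.3] w 59.6 F [ 0.2  0.1 -0.2]
axes x [ 0.002  0.006 -1.   ] y [-0.978  0.206 -0.001] z [0.206 0.978 0.006]
shift tool [67.2  1.8 -8.4] |d| 67.8
roll 0.7936953344055611 or -179.20630466559442 q7 1.627775572812739
```

View pics/c13.png

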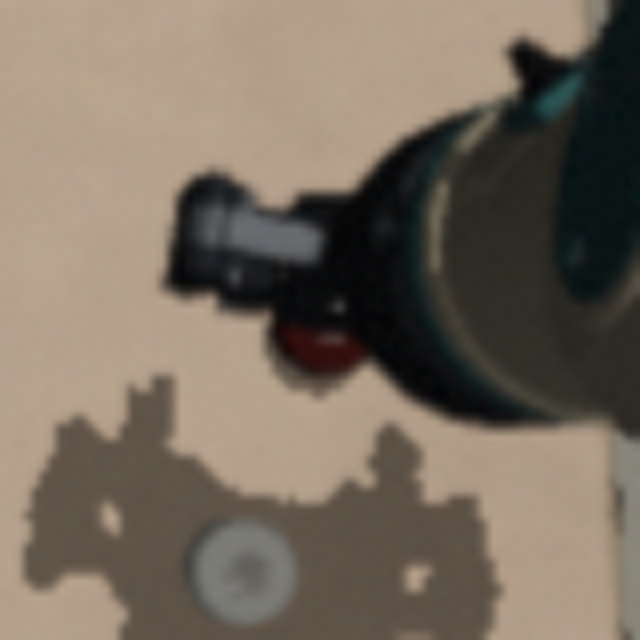

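Request:
apply_moves --targets '[[[16,1.5,-6],0.8,60],[[16,0,-2],0,60],[[12,0,0],0,60],[[6,0,0],0,60],[[0,0,0],0,60]]'

```text
clock: 9.55
eef_pos: [440.3, -243.8, 20.5]
tool_rot: [-0.345, 1.565, 1.002]
force: [0.3, -0.2, -0.3]
width: 60.1
```

```bash
python3 -c "
from h import *
plan([439.8,-243.2,6],YL)"
```

```text
t 9.55 pos [ 440.3 -243.8   20.5] w 60.1 F [ 0.3 -0.2 -0.3]
axes x [ 0.003  0.005 -1.   ] y [-0.975  0.221 -0.002] z [0.221 0.975 0.006]
shift tool [14.5  0.7  0.4] |d| 14.5
roll -0.07874510015187298 or 179.92125489984812 q7 1.613025144153054
```

Request:
apply_moves --targets '[[[8,0.7,0.4],0,60],[[6,0,0],0,60],[[0,0,0],0,60]]'

```text
clock: 9.93
eef_pos: [440.2, -243.2, 5.9]
tool_rot: [-0.518, 1.565, 0.829]
force: [0.8, 0.1, 0.5]
width: 60.3
```

Request:
apply_moves --targets '[[[0,0,0],0,10],[[0,0,0],0,10],[[0,0,0],0,10],[[0,0,0],0,10],[[0,0,0],0,10]]'

```text
clock: 10.55
eef_pos: [440.7, -243.5, 6.9]
tool_rot: [-0.724, 1.564, 0.624]
force: [0.1, -0.4, -0.3]
width: 26.7
```

Request:
apply_moves --targets '[[[-25,0,0],0,10],[[-30,0,0],0,10],[[-30,0,40],0,10],[[0,-5,45],0,10],[[0,-5,45],0,10],[[0,-5,45],0,10],[[0,-5,45],0,10],[[0,0,40],0,10],[[0,0,0],0,10]]'

```text
clock: 11.68
eef_pos: [521.0, 12.1, 95.7]
tool_rot: [-0.789, 1.561, 0.555]
force: [-0.0, -0.7, -0.3]
width: 27.0
```

```bash
python3 -c "
from h import *
plan([510.9,40.6,60],YL)
snap('side','s7');crop('s7',240,160,360,250,6,'c14')
for p in ([526.6,109.1,14],[510.9,40.6,14],[495.8,-27.3,14]):print(w2px('side',p))"
```

```text
t 11.68 pos [521.   12.1  95.7] w 27.0 F [-0.  -0.7 -0.3]
axes x [ 0.008  0.005 -1.   ] y [-0.974  0.225 -0.007] z [0.225 0.974 0.007]
shift tool [35.7 16.5 25.3] |d| 46.8
roll -0.281133323622257 or 179.71886667637773 q7 1.1931385307465134
(np.float64(322.4416263129438), np.float64(240.37102437266483))
(np.float64(314.21762405767174), np.float64(261.05898417214377))
(np.float64(305.47744885400175), np.float64(283.6219642771661))
```

View pics/c14.png

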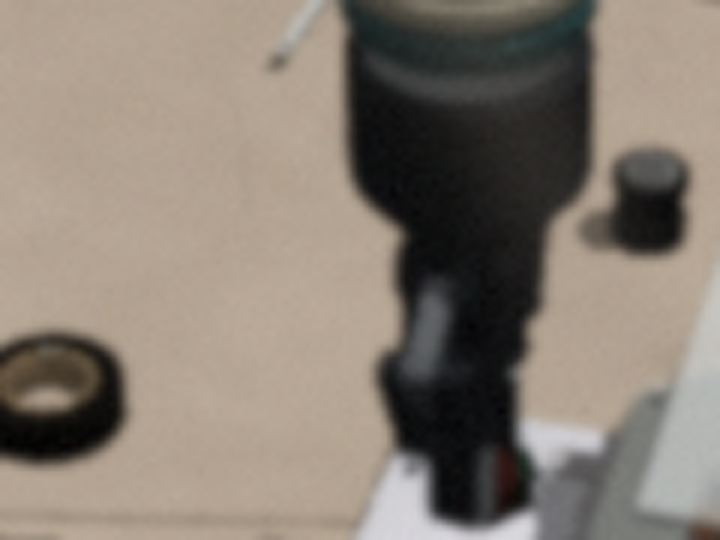

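Request:
apply_moves --targets '[[[0,9,14],-0.3,10],[[10,7,11],0,10],[[15,0,0],0,10],[[10,0,0],0,10],[[0,0,0],0,10]]'

```text
clock: 12.35
eef_pos: [508.1, 35.3, 57.2]
tool_rot: [-1.08, 1.567, 0.261]
force: [-0.1, 0.1, -0.7]
width: 26.4
```

```bash
python3 -c "
from h import *
plan([510.9,40.6,15],YL)"
```

```text
t 12.35 pos [508.1  35.3  57.2] w 26.4 F [-0.1  0.1 -0.7]
axes x [ 0.004  0.001 -1.   ] y [-0.974  0.228 -0.003] z [0.228 0.974 0.002]
shift tool [42.3 -1.4  5.7] |d| 42.7
roll -0.44641560957149545 or 179.5535843904285 q7 1.1392363962175525
```

Request:
apply_moves --targets '[[[8,-1.5,5],-0.4,10],[[10,0,0],0,10],[[8,0,0],0,10],[[4,0,0],0,10],[[0,0,0],0,10]]'

```text
clock: 12.98
eef_pos: [511.5, 39.4, 25.0]
tool_rot: [-1.172, 1.567, 0.175]
force: [0.6, -0.2, -0.5]
width: 27.2
```

```bash
python3 -c "
from h import *
plan([510.9,40.6,15],YL)"
```

```text
t 12.97 pos [511.5  39.4  25. ] w 27.2 F [ 0.6 -0.2 -0.5]
axes x [ 0.004  0.001 -1.   ] y [-0.975  0.222 -0.004] z [0.222 0.975 0.002]
shift tool [10.   0.9  1. ] |d| 10.1
roll -0.10060276991296034 or 179.89939723008706 q7 1.1324415273920032
```

Request:
apply_moves --targets '[[[5,1,1],0,10],[[3,0,0],0,10],[[1.5,0,0],0,10],[[0,0,0],0,10]]'

```text
clock: 13.48
eef_pos: [511.1, 40.7, 15.3]
tool_rot: [-1.181, 1.566, 0.166]
force: [0.4, 0.0, -0.7]
width: 27.1
```

Request:
apply_moves --targets '[[[0,0,0],0,34],[[0,0,0],0,42],[[0,0,0],0,42],[[-15,0,0],0,42],[[-25,0,0],0,42],[[-30,0,0],0,42],[[-30,20,0],0,10],[[-30,40,0],0,0],[[-30,40,0],0,0],[[-30,40,0],0,0]]'

```text
clock: 14.72
eef_pos: [372.5, 71.8, 213.9]
tool_rot: [-1.189, 1.56, 0.155]
force: [0.2, 0.9, 0.7]
width: -0.2
```

```bash
python3 -c "
from h import *
plan([510.9,40.6,15],YL)
print(status.read_state()['qpos'])
snap('side','s8');crop('s8',270,200,370,300,6,'c15')
d=snap('top','t8')[1];crop('t8',245,140,395,280,5,'c16')"
```

```text
t 14.72 pos [372.5  71.8 213.9] w -0.2 F [0.2 0.9 0.7]
axes x [ 0.011  0.002 -1.   ] y [-0.974  0.224 -0.01 ] z [0.224 0.974 0.004]
shift tool [ 2.004e+02 -1.398e+02 -2.000e-01] |d| 244.4
roll -0.26492857036784556 or 179.73507142963217 q7 1.0362359016563472
[-0.20646821  0.27535261 -0.07412872  2.24316084  0.03735798  0.61310509
  1.0362359 ]
```

View pics/c15.png

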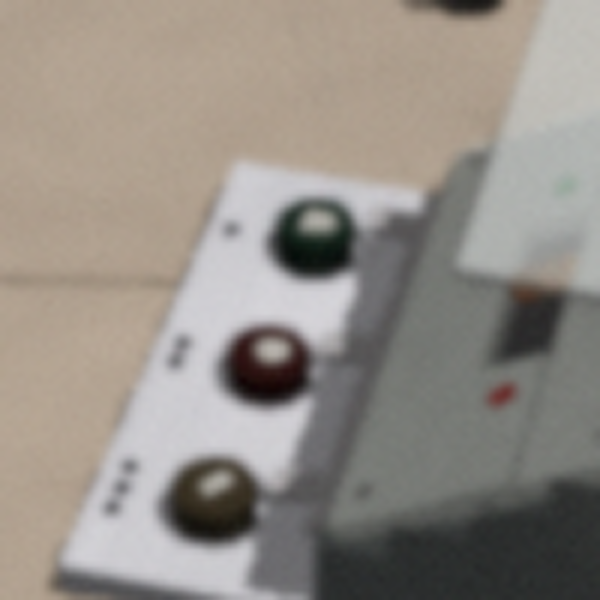

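View pics/c16.png

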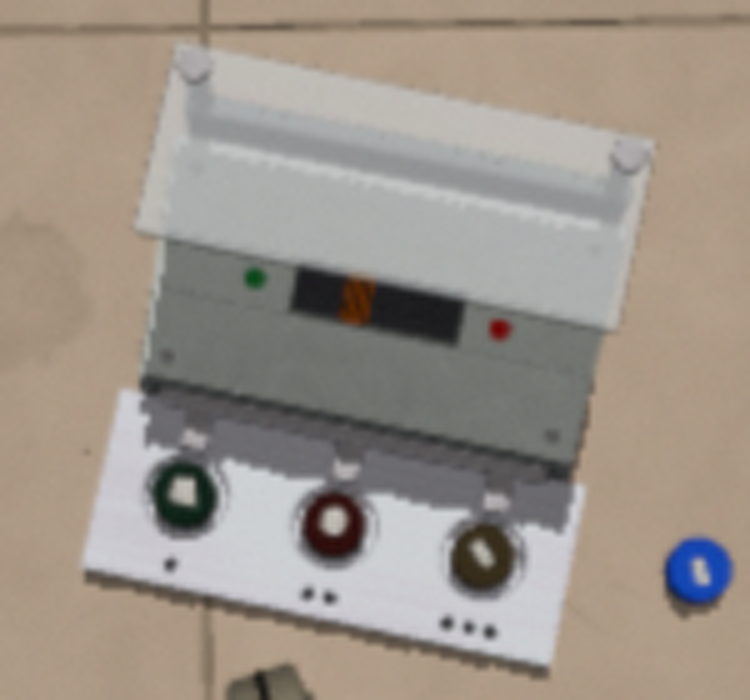

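Request:
apply_moves --targets '[[[-50,0,-20],0,0],[[-50,-15,-22],0,0],[[-50,-20,-22],0,0],[[-50,-20,-22],0,0],[[-50,-20,-22],0,0],[[-50,-20,-22],0,0],[[-50,-20,-22],0,0],[[-50,-20,-22],0,0],[[-40,-20,-22],0,0],[[0,0,0],0,0]]'

```text
clock: 16.08
eef_pos: [474.2, -164.0, 675.3]
tool_rot: [-1.502, 1.547, -0.154]
force: [0.2, -0.2, -0.5]
width: -0.2
```

```bash
cat >> h.py <<'E'
def tilt():
    s=status.read_state();R=toolR(s);x=R[:,0]
    print('tilt',round(np.degrees(np.arccos(-x[2])),2),'az',round(np.degrees(np.arctan2(x[1],x[0])),1),'want -12.7; q',np.round(s['qpos'],3))
    print('x.XL',round(x@XL,3),'x.YL',round(x@YL,3),'jaw z.YL',np.round(R[:,2]@YL,3))
E
python3 -c "
from h import *
plan([537,-121,700],YL);tilt()"
```

```text
t 16.07 pos [ 474.2 -164.   675.3] w -0.2 F [ 0.2 -0.2 -0.5]
axes x [ 0.023 -0.004 -1.   ] y [-0.975  0.221 -0.024] z [0.221 0.975 0.002]
shift tool [-23.4 -52.3  55.8] |d| 80.0
roll -0.07305068089104323 or 179.92694931910899 q7 1.6614894804434013
tilt 1.36 az -8.8 want -12.7; q [ 0.189  0.255  0.147  0.923 -0.044  1.943  1.661]
x.XL 0.024 x.YL 0.002 jaw z.YL 1.0
```

Request:
apply_moves --targets '[[[-20,-30,30],0,0],[[-30,-30,30],0,0],[[-50,-10,0],0,0],[[-50,0,0],0,0],[[0,0,0],0,0]]'

```text
clock: 16.7
eef_pos: [515.0, -112.0, 727.7]
tool_rot: [-1.55, 1.432, -0.206]
force: [-0.0, -0.4, 0.3]
width: -0.1
```

```bash
python3 -c "
from h import *
plan([537,-121,700],YL);tilt()"
```

```text
t 16.7 pos [ 515.  -112.   727.7] w -0.1 F [-0.  -0.4  0.3]
axes x [ 0.135 -0.028 -0.99 ] y [-0.965  0.223 -0.138] z [0.224 0.975 0.003]
shift tool [ 30.6 -19.5  -3.9] |d| 36.5
roll -0.2715862220134253 or 179.7284137779866 q7 1.5553828596387103
tilt 7.95 az -11.8 want -12.7; q [ 0.04   0.278  0.215  0.749 -0.069  1.981  1.555]
x.XL 0.138 x.YL 0.002 jaw z.YL 1.0
```

Pushing past the reach limit tilts the tool in the right direction, so I'll keep going.

Request:
apply_moves --targets '[[[-60,0,0],0,0],[[-60,0,0],0,0],[[-60,0,0],0,0],[[-60,0,0],0,0],[[0,0,0],0,0]]'

```text
clock: 17.32
eef_pos: [439.1, -100.1, 812.0]
tool_rot: [-1.543, 1.26, -0.205]
force: [0.9, 0.3, -0.4]
width: -0.1
```

```bash
python3 -c "
from h import *
plan([537,-121,700],YL);tilt()"
```

```text
t 17.32 pos [ 439.1 -100.1  812. ] w -0.1 F [ 0.9  0.3 -0.4]
axes x [ 0.299 -0.062 -0.952] y [-0.926  0.221 -0.305] z [0.229 0.973 0.008]
shift tool [137.3 -61.1   1.2] |d| 150.2
roll -0.6528673266142775 or 179.34713267338572 q7 1.5540973854372822
tilt 17.79 az -11.7 want -12.7; q [-0.194  0.102  0.453  0.757 -0.064  1.981  1.554]
x.XL 0.305 x.YL 0.005 jaw z.YL 1.0
```

Request:
apply_moves --targets '[[[-60,-20,0],-0.5,0],[[-60,-20,0],0,0],[[-60,-25,0],0,0],[[-60,-25,0],0,0],[[0,0,0],0,0]]'

```text
clock: 17.95
eef_pos: [426.4, -98.9, 885.6]
tool_rot: [-1.559, 1.08, -0.214]
force: [0.8, -0.3, -1.2]
width: 0.2
```

```bash
python3 -c "
from h import *
plan([537,-121,700],YL);tilt()"
```

```text
t 17.95 pos [426.4 -98.9 885.6] w 0.2 F [ 0.8 -0.3 -1.2]
axes x [ 0.461 -0.1   -0.882] y [-0.859  0.199 -0.471] z [0.223 0.975 0.006]
shift tool [216.9 -12.    2. ] |d| 217.2
roll -0.2922241366269429 or 179.70777586337306 q7 1.5617773275921425
tilt 28.12 az -12.2 want -12.7; q [-0.4    0.065  0.67   0.618 -0.067  1.98   1.562]
x.XL 0.471 x.YL 0.004 jaw z.YL 1.0
```

Request:
apply_moves --targets '[[[-60,-30,0],0,0],[[-60,-30,0],0,0],[[-60,-30,0],0,0],[[0,0,0],0,0]]'

```text
clock: 18.45
eef_pos: [413.2, -94.5, 938.7]
tool_rot: [-1.565, 0.949, -0.22]
force: [0.1, 0.5, 0.2]
width: -0.0
```

```bash
python3 -c "
from h import *
plan([537,-121,700],YL);tilt()"
```

```text
t 18.45 pos [413.2 -94.5 938.7] w -0.0 F [0.1 0.5 0.2]
axes x [ 0.568 -0.127 -0.813] y [-0.792  0.183 -0.582] z [0.222 0.975 0.003]
shift tool [267.8  36.1   0.9] |d| 270.2
roll -0.21488558451304474 or 179.785114415487 q7 1.5591977726706252
tilt 35.61 az -12.6 want -12.7; q [-0.675  0.045  0.944  0.512 -0.063  1.98   1.559]
x.XL 0.582 x.YL 0.001 jaw z.YL 1.0
```

```bash
python3 - <<'E'
from h import *
d=np.load('pics/t8.npy');ds=np.load('pics/s8.npy')
print('red dot side',px2w('side',ds,270+502.5/6-.5,200+395.5/6-.5), 'z fixed', px2w('side',ds,270+502.5/6-.5,200+395.5/6-.5,74))
print('green dot side(through guard)',px2w('side',ds,270+567.5/6-.5,200+185.5/6-.5,74.4))
pts=[]
for x in range(170,590,12):
  for y in range(240,460,8):
    u,v=245+(x+.5)/5-.5,140+(y+.5)/5-.5
    X=px2w('top',d,u,v); 
    a=(X-[602.8,20.2,74.2])@XL; b=(X-[602.8,20.2,74.2])@YL
    if -55<a<-18 and abs(b)<95: pts.append([a,b,X[2]])
pts=np.array(pts);A=np.c_[pts[:,:2],np.ones(len(pts))];c,r,*_=np.linalg.lstsq(A,pts[:,2],rcond=None);print(c,len(pts),np.std(A@c-pts[:,2]))
pts=[]
for x in range(400,520,5):
  for y in range(220,440,5):
    u,v=270+(x+.5)/6-.5,200+(y+.5)/6-.5
    X=px2w('side',ds,u,v);a=(X-[602.8,20.2,74.2])@XL; b=(X-[602.8,20.2,74.2])@YL
    if -55<a<-18 and abs(b)<95: pts.append([a,b,X[2]])
pts=np.array(pts);A=np.c_[pts[:,:2],np.ones(len(pts))];c,r,*_=np.linalg.lstsq(A,pts[:,2],rcond=None);print('side',c,len(pts),np.std(A@c-pts[:,2]))
for n in [('gL',137,230),('gR',615,328)]:
  print(n,px2w('top',d,245+n[1]/5,140+n[2]/5,159))
crop('t8',290,185,345,220,14,'c17');crop('s8',335,235,380,275,16,'c18')
E
```

```text
red dot side [590.17566553 -34.0223022   74.15385709] z fixed [590.18536176 -33.85885614  74.        ]
green dot side(through guard) [615.00094876  73.74633842  74.4       ]
[ 9.10133420e-01 -5.24673164e-03  8.33876015e+01] 386 4.700741406793503
side [ 7.06791190e-01 -1.10857930e-02  7.79849759e+01] 533 2.3361134072018266
('gL', 137, 230) [616.04002521 117.26310903 159.        ]
('gR', 615, 328) [572.8081168  -75.33887388 159.        ]
```

View pics/c17.png

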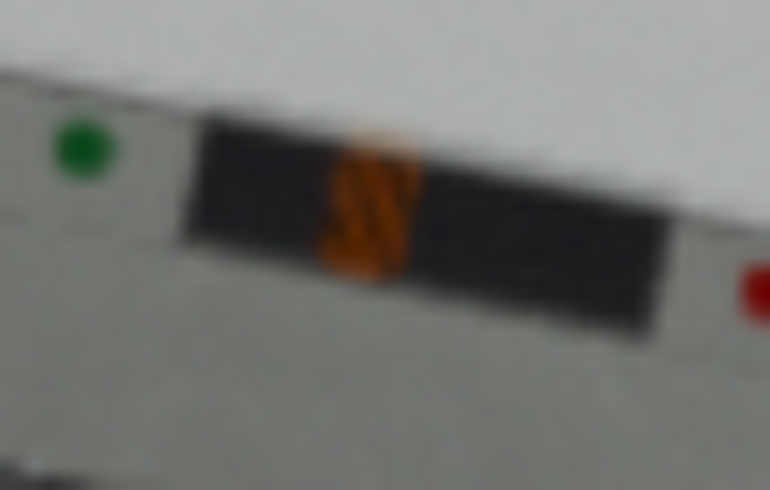

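View pics/c18.png

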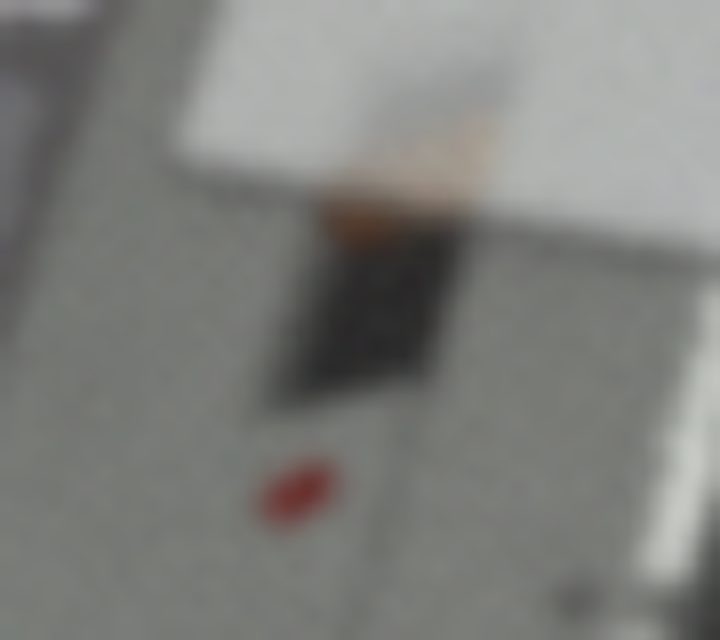

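```bash
python3 - <<'E'
from h import *
def inter(cam,u,v,M=np.array([602.8,20.2,74.2])):
    p=eyes.camera_params(cam);R=p['R'];t=p['t'];o=-R.T@t;q=R.T@np.array([(u-p['cx'])/p['fx'],(v-p['cy'])/p['fy'],1]);
    n=-np.sin(np.pi/6)*XL+np.cos(np.pi/6)*np.array([0,0,1]);X=o+q*(n@(M-o))/(n@q)
    return np.round([(X-M)@XL/np.cos(np.pi/6),(X-M)@YL,X[2]],1)
T=lambda x,y:inter('top',290+(x+.5)/14-.5,185+(y+.5)/14-.5)
S=lambda x,y:inter('side',335+(x+.5)/16-.5,235+(y+.5)/16-.5)
for n,x,y in[('LL',187,240),('LR',643,333),('UR',670,212),('sw LL',322,266),('swLR',402,282),('green',84,149),('red',768,291)]:print(n,T(x,y))
for n,x,y in[('LR',268,405),('UR',430,380),('swedge LR',330,235),('red',300,490),('UR2',465,225)]:print('S',n,S(x,y))
E
```

```text
LL [-11.3  36.7  68.6]
LR [-11.1 -36.9  68.7]
UR [  9.4 -37.1  78.9]
sw LL [-11.   14.9  68.7]
swLR [-10.9   2.   68.8]
green [ 0.1 55.2 74.2]
red [ -0.1 -54.7  74.2]
S LR [ -9.5 -36.   69.5]
S UR [ 14.1 -39.2  81.2]
S swedge LR [-8.  -3.7 70.2]
S red [ -0.6 -54.7  73.9]
S UR2 [12.5 -9.1 80.5]
```

Request:
apply_moves --targets '[[[-60,-35,0],0,0],[[0,0,0],0,0]]'

```text
clock: 18.7
eef_pos: [419.8, -81.4, 950.3]
tool_rot: [-1.671, 0.915, -0.289]
force: [0.5, 0.1, -0.3]
width: 0.3
```

```bash
cat >> h.py <<'E'
M=np.array([602.8,20.2,74.2]);UP=np.cos(np.pi/6)*XL+np.array([0,0,.5]);NP=-.5*XL+np.array([0,0,np.cos(np.pi/6)])
def sl(a,b,n): return M+a*UP+b*YL+n*NP
def where():
    s=status.read_state();e=s['eef_pos']-M;print('slot frame a,b,n',np.round([e@UP,e@YL,e@NP],2))
E
python3 -c "
from h import *
R=toolR(status.read_state())
t=sl(1,-19,0)-150*R[:,0]
print('pre',t);plan(t,YL);tilt();where()"
```

```text
pre [511.79691805  27.52020132 193.59485824]
t 18.7 pos [419.8 -81.4 950.3] w 0.3 F [ 0.5  0.1 -0.3]
axes x [ 0.584 -0.174 -0.793] y [-0.785  0.129 -0.607] z [ 0.207  0.976 -0.061]
shift tool [634.6 400.9 171.6] |d| 770.0
roll 2.7055647687498343 or -177.2944352312502 q7 1.5415314386053796
tilt 37.57 az -16.5 want -12.7; q [-0.56   0.048  0.658  0.477  0.101  1.98   1.542]
x.XL 0.608 x.YL -0.041 jaw z.YL 0.998
slot frame a,b,n [ 302.84 -139.34  836.79]
```

Request:
apply_moves --targets '[[[40,25,11],1,0],[[42,26,11],1,0],[[42,26,11],0,0],[[42,26,11],0,0],[[42,26,11],0,0],[[42,26,11],0,0],[[42,26,11],0,0],[[42,26,11],0,0],[[0,0,0],0,0]]'

```text
clock: 19.82
eef_pos: [458.4, -41.5, 541.5]
tool_rot: [-1.658, 0.956, -0.355]
force: [0.1, -1.3, 0.7]
width: -0.1
```

```bash
python3 -c "
from h import *
R=toolR(status.read_state())
t=sl(1,-19,0)-150*R[:,0]
print('pre',t);plan(t,YL);tilt();where()"
```

```text
pre [518.31332857  31.55460663 197.21388991]
t 19.82 pos [458.4 -41.5 541.5] w -0.1 F [ 0.1 -1.3  0.7]
axes x [ 0.541 -0.201 -0.817] y [-0.793  0.201 -0.575] z [ 0.28   0.959 -0.05 ]
shift tool [298.9 165.1 104. ] |d| 357.0
roll -1.2611453793876304 or 178.73885462061236 q7 0.7199791225893479
tilt 35.24 az -20.3 want -12.7; q [-0.831 -0.248  0.441  1.926  0.594  1.028  0.72 ]
x.XL 0.572 x.YL -0.077 jaw z.YL 0.997
slot frame a,b,n [123.41 -91.93 468.31]
```

Request:
apply_moves --targets '[[[24,14,9],-0.6,0],[[24,14,9],-0.6,0],[[24,14,9],0,0],[[24,14,9],0,0],[[24,14,9],0,0],[[24,14,9],0,0],[[24,14,9],0,0],[[24,14,9],0,0],[[0,0,0],0,0]]'

```text
clock: 20.95
eef_pos: [511.2, 3.3, 330.4]
tool_rot: [-1.653, 0.93, -0.357]
force: [0.6, -1.2, -0.0]
width: -0.0
```

```bash
python3 -c "
from h import *
R=toolR(status.read_state())
t=sl(1,-19,0)-100*R[:,0]
print('pre',t);plan(t,YL);tilt();where()"
```

```text
pre [543.48747105  22.38270023 154.88356955]
t 20.95 pos [511.2   3.3 330.4] w -0.0 F [ 0.6 -1.2 -0. ]
axes x [ 0.56  -0.209 -0.802] y [-0.777  0.203 -0.596] z [ 0.287  0.957 -0.049]
shift tool [154.8  83.3  36.1] |d| 179.4
roll -1.5296358094937634 or 178.47036419050625 q7 0.13967102089501932
tilt 36.69 az -20.5 want -12.7; q [-0.78   0.124  0.516  2.292  0.988  0.367  0.14 ]
x.XL 0.592 x.YL -0.081 jaw z.YL 0.996
slot frame a,b,n [ 53.95 -36.58 264.66]
```

Request:
apply_moves --targets '[[[14,8,4],-0.8,0],[[14,8,4],-0.8,0],[[14,8,4],0,0],[[14,8,4],0,0],[[14,8,4],0,0],[[14,8,4],0,0],[[0,0,0],0,0]]'

```text
clock: 21.82
eef_pos: [549.0, 14.0, 251.9]
tool_rot: [-1.657, 0.888, -0.347]
force: [-0.3, -0.3, 0.7]
width: -0.0
```

```bash
python3 -c "
from h import *
R=toolR(status.read_state())
t=sl(1,-19,0)-60*R[:,0]
print('pre',t);plan(t,YL);tilt();where()"
```

```text
pre [563.87681541  14.33394796 121.26330775]
t 21.82 pos [549.   14.  251.9] w -0.0 F [-0.3 -0.3  0.7]
axes x [ 0.593 -0.214 -0.776] y [-0.756  0.182 -0.628] z [ 0.276  0.96  -0.054]
shift tool [110.1  70.9  11.6] |d| 131.5
roll -0.6212447229149995 or 179.37875527708502 q7 -0.8639326764554363
tilt 39.1 az -19.9 want -12.7; q [-0.606  0.348  0.358  2.356  1.937  0.291 -0.864]
x.XL 0.626 x.YL -0.079 jaw z.YL 0.997
slot frame a,b,n [ 44.63 -17.92 179.43]
```

Request:
apply_moves --targets '[[[12,10,2],-0.5,0],[[12,10,2],0,0],[[12,10,2],0,0],[[12,10,2],0,0],[[12,8,2],0,0],[[0,0,0],0,0]]'

```text
clock: 22.58
eef_pos: [566.4, 15.2, 189.7]
tool_rot: [-1.655, 0.852, -0.346]
force: [-1.0, 0.4, 0.4]
width: -0.0
```

```bash
python3 -c "
from h import *
R=toolR(status.read_state())
t=sl(1,-19,0)-60*R[:,0]
print('pre',t);plan(t,YL);tilt();where()"
```

```text
pre [562.30381245  14.88812049 119.85692605]
t 22.57 pos [566.4  15.2 189.7] w -0.0 F [-1.   0.4  0.4]
axes x [ 0.619 -0.224 -0.753] y [-0.734  0.176 -0.656] z [ 0.279  0.959 -0.055]
shift tool [50.1 48.8  2.4] |d| 70.0
roll -0.5616095277074796 or 179.43839047229255 q7 -1.2633823331875071
tilt 41.18 az -19.8 want -12.7; q [-0.398  0.511  0.086  2.401  2.284  0.522 -1.263]
x.XL 0.653 x.YL -0.082 jaw z.YL 0.997
slot frame a,b,n [ 27.94 -12.88 117.24]
```

Request:
apply_moves --targets '[[[7,8,0],-0.5,0],[[7,8,0],0,0],[[7,8,0],0,0],[[7,8,0],0,0],[[7,8,0],0,0],[[0,0,0],0,0]]'

```text
clock: 23.32
eef_pos: [560.2, 13.5, 136.5]
tool_rot: [-1.664, 0.846, -0.347]
force: [0.2, 0.5, -0.4]
width: -0.2
```

```bash
python3 -c "
from h import *
R=toolR(status.read_state())
t=sl(1,-19,0)-40*R[:,0]
print('pre',t);plan(t,YL);tilt();where()"
```

```text
pre [574.53720222  10.48245909 104.65796592]
t 23.32 pos [560.2  13.5 136.5] w -0.2 F [ 0.2  0.5 -0.4]
axes x [ 0.623 -0.225 -0.749] y [-0.733  0.166 -0.66 ] z [ 0.273  0.96  -0.061]
shift tool [33.4 10.   3. ] |d| 35.0
roll -0.056284447476779804 or 179.94371555252326 q7 -1.4263342167127877
tilt 41.5 az -19.9 want -12.7; q [-0.326  0.652 -0.021  2.453  2.413  0.705 -1.426]
x.XL 0.657 x.YL -0.083 jaw z.YL 0.997
slot frame a,b,n [ -3.51 -15.93  73.98]
```

Request:
apply_moves --targets '[[[6,4,1],0,0],[[6,4,1],0,0],[[6,2,1],0,0],[[6,0,0],0,0],[[0,0,0],0,0]]'

```text
clock: 23.95
eef_pos: [570.0, 12.6, 110.3]
tool_rot: [-1.663, 0.845, -0.346]
force: [0.0, -0.1, -0.3]
width: 0.1
```

```bash
python3 -c "
from h import *
R=toolR(status.read_state())
t=sl(1,-19,0)-10*R[:,0]
print('pre',t);plan(t,YL);tilt();where()
snap('side','s9');crop('s9',280,170,400,270,6,'c19');snap('top','t9');crop('t9',245,140,395,280,5,'c20')"
```

```text
pre [593.22353056   3.72700996  82.18163083]
t 23.95 pos [570.   12.6 110.3] w 0.1 F [ 0.  -0.1 -0.3]
axes x [ 0.624 -0.225 -0.748] y [-0.732  0.166 -0.661] z [ 0.273  0.96  -0.061]
shift tool [37.6  0.1 -0.5] |d| 37.6
roll -0.07058947299410218 or 179.92941052700587 q7 -1.4672044946006855
tilt 41.57 az -19.8 want -12.7; q [-0.301  0.726 -0.042  2.439  2.454  0.761 -1.467]
x.XL 0.658 x.YL -0.082 jaw z.YL 0.997
slot frame a,b,n [ -8.22 -14.62  46.46]
```

View pics/c19.png

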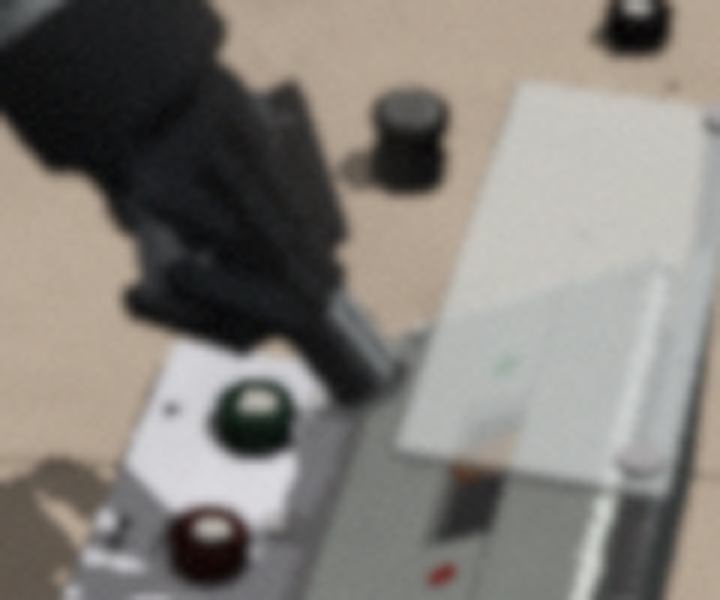

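View pics/c20.png

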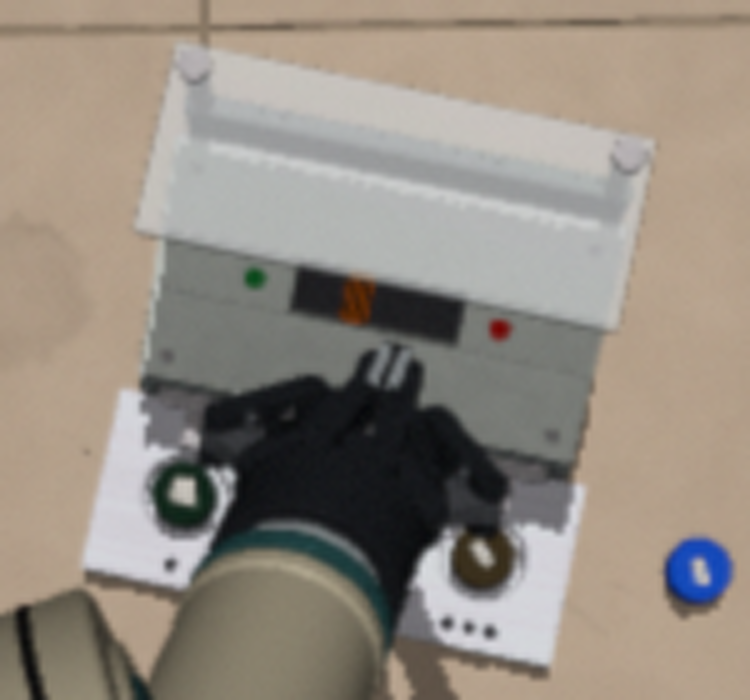

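Request:
apply_moves --targets '[[[8,0,0],0,0],[[8,0,0],0,0],[[8,0,0],0,0],[[4,0,0],0,0],[[0,0,0],0,0]]'

```text
clock: 24.68
eef_pos: [588.8, 5.9, 88.5]
tool_rot: [-1.662, 0.845, -0.346]
force: [0.2, -0.2, 1.4]
width: 0.2
```

```bash
python3 -c "
from h import *
R=toolR(status.read_state())
t=sl(1,-19,-4.5)
print('ins',t);plan(t,YL);tilt();where()
snap('side','s10');crop('s10',300,190,390,265,8,'c21');snap('top','t10');crop('t10',290,180,360,230,10,'c22')"
```

```text
ins [601.65968292   0.97997681  70.80288568]
t 24.68 pos [588.8   5.9  88.5] w 0.2 F [ 0.2 -0.2  1.4]
axes x [ 0.625 -0.225 -0.748] y [-0.731  0.166 -0.661] z [ 0.273  0.96  -0.061]
shift tool [22.4  1.5 -0.1] |d| 22.4
roll -0.0854721350578811 or 179.9145278649421 q7 -1.4770587071116295
tilt 41.61 az -19.8 want -12.7; q [-0.265  0.784 -0.046  2.399  2.495  0.778 -1.477]
x.XL 0.659 x.YL -0.082 jaw z.YL 0.997
slot frame a,b,n [ -1.96 -17.08  17.65]
```

View pics/c21.png

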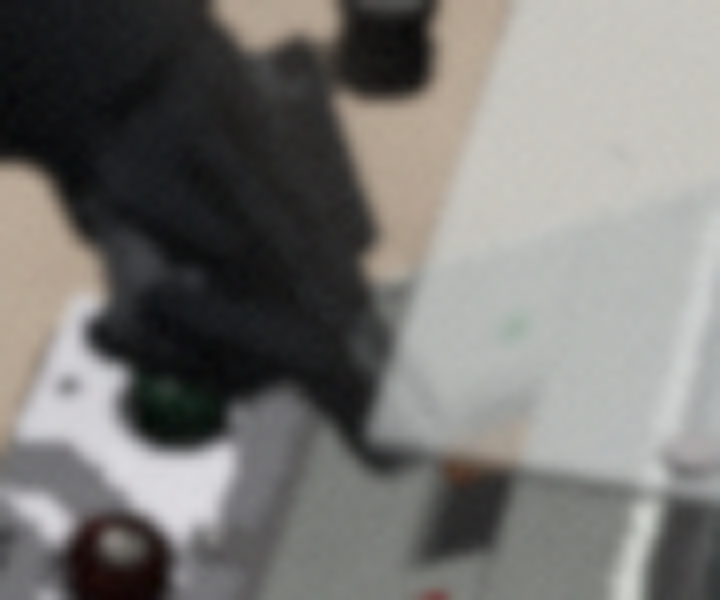

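View pics/c22.png

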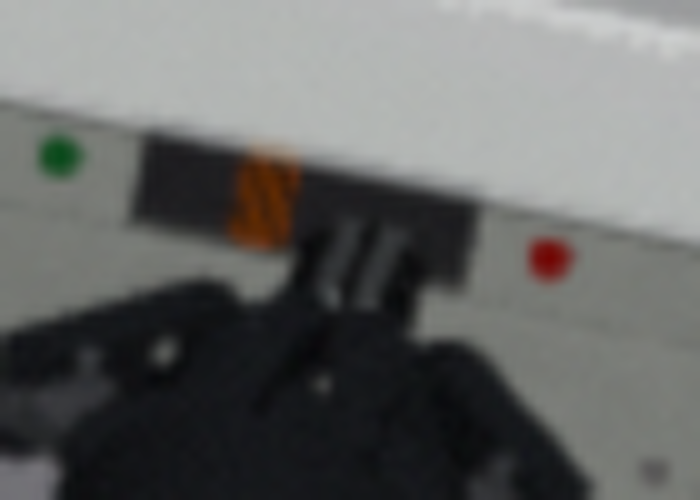

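Request:
apply_moves --targets '[[[5,1,0],0,0],[[5,0.5,0],0,0],[[3,0,0],0,0],[[0,0,0],0,0]]'

```text
clock: 25.28
eef_pos: [596.1, 3.4, 77.6]
tool_rot: [-1.662, 0.844, -0.345]
force: [-0.6, 0.3, -0.6]
width: 0.2
```

```bash
python3 -c "
from h import *
plan(sl(1,-19,-4.5),YL);tilt();where()"
```

```text
t 25.27 pos [596.1   3.4  77.6] w 0.2 F [-0.6  0.3 -0.6]
axes x [ 0.625 -0.224 -0.747] y [-0.731  0.166 -0.662] z [ 0.273  0.96  -0.06 ]
shift tool [ 9.1 -0.  -0.4] |d| 9.1
roll -0.06605145087137217 or 179.93394854912862 q7 -1.4830246964028073
tilt 41.63 az -19.7 want -12.7; q [-0.252  0.812 -0.049  2.383  2.513  0.79  -1.483]
x.XL 0.659 x.YL -0.081 jaw z.YL 0.997
slot frame a,b,n [ -0.81 -17.83   4.36]
```

Request:
apply_moves --targets '[[[3,0,0],0,0],[[2,0,0],0,0],[[0,0,0],0,0]]'

```text
clock: 25.65
eef_pos: [599.4, 2.2, 73.6]
tool_rot: [-1.662, 0.844, -0.345]
force: [-0.4, -0.1, 0.0]
width: -0.2
```

```bash
python3 -c "
from h import *
plan(sl(1,-19,-4.5),YL);where()"
```

```text
t 25.65 pos [599.4   2.2  73.6] w -0.2 F [-0.4 -0.1  0. ]
axes x [ 0.625 -0.224 -0.747] y [-0.731  0.166 -0.662] z [ 0.273  0.96  -0.06 ]
shift tool [ 3.8  0.  -0.4] |d| 3.8
roll -0.06736442312709441 or 179.93263557687294 q7 -1.4836880156050682
slot frame a,b,n [  0.27 -18.27  -0.81]
```

Request:
apply_moves --targets '[[[2,0,0],0,0],[[1.5,0,0],0,0],[[0,0,0],0,0]]'

```text
clock: 26.02
eef_pos: [601.7, 1.4, 70.9]
tool_rot: [-1.662, 0.844, -0.345]
force: [-0.2, 0.7, -0.8]
width: 0.0
```

```bash
python3 -c "
from h import *
plan(sl(1,-19,-4.5),YL);where()"
```

```text
t 26.02 pos [601.7   1.4  70.9] w 0.0 F [-0.2  0.7 -0.8]
axes x [ 0.625 -0.224 -0.747] y [-0.731  0.166 -0.662] z [ 0.273  0.96  -0.06 ]
shift tool [ 0.1  0.  -0.4] |d| 0.5
roll -0.06512811647966063 or 179.93487188352037 q7 -1.4840504995871209
slot frame a,b,n [  1.03 -18.55  -4.4 ]
```

Request:
apply_moves --targets '[[[-0.3,0,4],0,0],[[-0.3,0,4],0,0],[[-0.3,0,4],0,0],[[-0.3,0,4],0,0],[[0,0,0],0,0]]'

```text
clock: 26.65
eef_pos: [605.4, 18.0, 71.0]
tool_rot: [-1.662, 0.844, -0.345]
force: [1.6, -0.1, -0.6]
width: 0.1
```

```bash
python3 -c "
from h import *
plan(sl(1,12,-4.5),YL);where()
print('F.YL',status.read_state()['force']@YL)
snap('top','t11');crop('t11',290,180,360,230,10,'c23')"
```

```text
t 26.65 pos [605.4  18.   71. ] w 0.1 F [ 1.6 -0.1 -0.6]
axes x [ 0.625 -0.225 -0.747] y [-0.731  0.166 -0.662] z [ 0.273  0.96  -0.061]
shift tool [-0.9  0.1 13.5] |d| 13.6
roll -0.06991069585493548 or 179.9300893041451 q7 -1.4735847702949045
slot frame a,b,n [ 1.03 -1.56 -4.31]
F.YL 0.31161787002227065
```

View pics/c23.png

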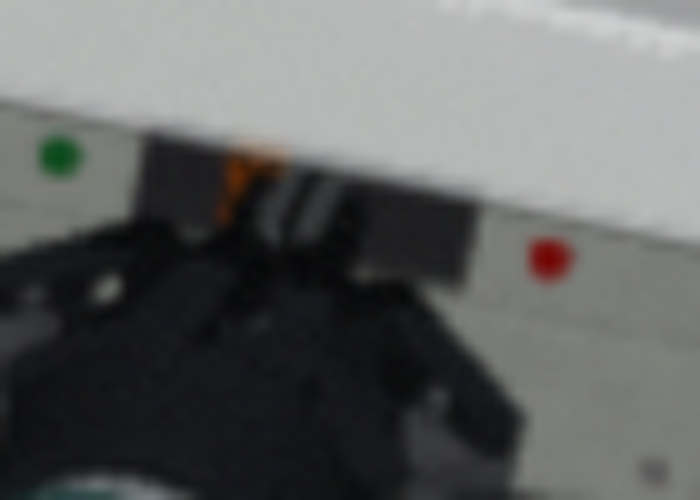

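Request:
apply_moves --targets '[[[-0.3,0,4],0,0],[[-0.3,0,4],0,0],[[-0.3,0,4],0,0],[[0,0,0],0,0]]'

```text
clock: 27.2
eef_pos: [608.0, 29.3, 71.0]
tool_rot: [-1.664, 0.844, -0.348]
force: [-0.1, 0.8, 0.0]
width: -0.1
```

```bash
python3 -c "
from h import *
plan(sl(1,12,-4.5),YL);where()
print('F.YL',status.read_state()['force']@YL)
snap('top','t12');crop('t12',290,180,360,230,10,'c24')"
```

```text
t 27.2 pos [608.   29.3  71. ] w -0.1 F [-0.1  0.8  0. ]
axes x [ 0.625 -0.227 -0.747] y [-0.731  0.167 -0.662] z [ 0.275  0.96  -0.062]
shift tool [-0.   0.1  2. ] |d| 2.0
roll -0.11174621212021132 or 179.88825378787976 q7 -1.4641220139964801
slot frame a,b,n [ 1.06 10.01 -4.33]
F.YL 0.7436630034071849
```

View pics/c24.png

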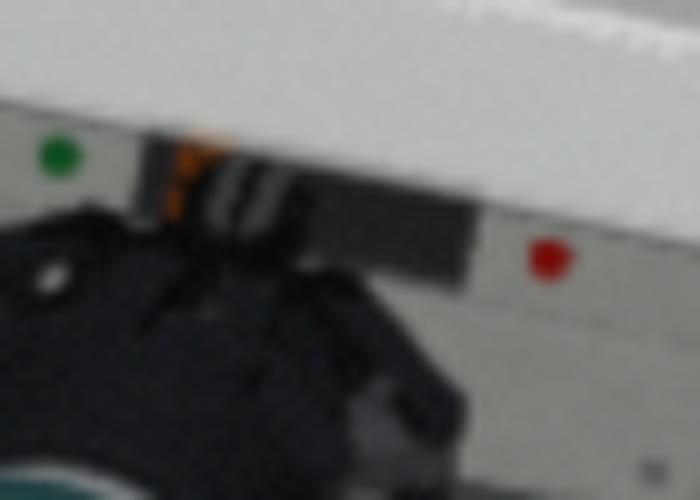

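Request:
apply_moves --targets '[[[-0.2,0,3],0,0],[[-0.2,0,3],0,0],[[-0.1,0,1.5],0,0],[[0,0,0],0,0]]'

```text
clock: 27.75
eef_pos: [609.6, 36.5, 70.9]
tool_rot: [-1.664, 0.844, -0.35]
force: [-0.5, -0.6, 1.2]
width: -0.0
```

```bash
python3 -c "
from h import *
plan(sl(1,20,-4.5),YL);where()
print('F.YL',status.read_state()['force']@YL)
snap('top','t13');crop('t13',290,180,360,230,10,'c25')"
```

```text
t 27.75 pos [609.6  36.5  70.9] w -0.0 F [-0.5 -0.6  1.2]
axes x [ 0.624 -0.228 -0.747] y [-0.731  0.167 -0.662] z [ 0.276  0.959 -0.062]
shift tool [-0.1  0.1  2.6] |d| 2.6
roll -0.1284098483877188 or 179.87159015161228 q7 -1.4575517229546693
slot frame a,b,n [ 1.05 17.38 -4.38]
F.YL -0.6637289161504717
```

View pics/c25.png

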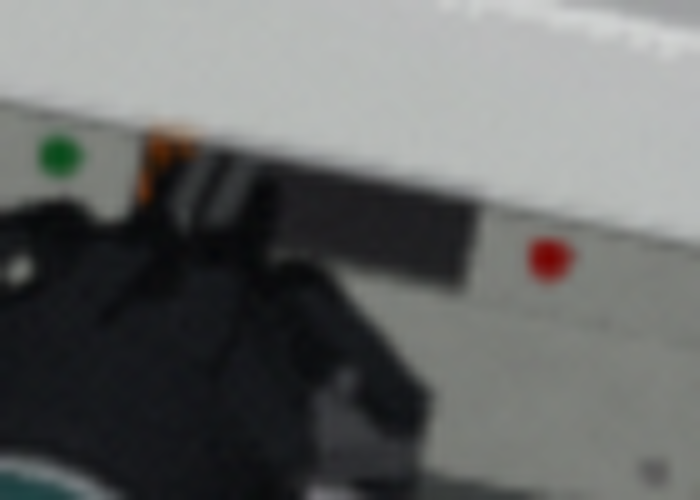

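Almost at the end. I'll push on until I feel a stop.

Request:
apply_moves --targets '[[[-0.1,0,1.5],0,0],[[-0.1,0,1.5],0,0],[[0,0,2],0,0]]'

```text
clock: 28.18
eef_pos: [609.8, 36.9, 70.9]
tool_rot: [-1.67, 0.843, -0.361]
force: [-2.5, -5.9, 2.1]
width: 0.1
```

```bash
python3 -c "
from h import *
plan(sl(1,20,-4.5),YL);where()
print('F.YL',status.read_state()['force']@YL)"
```

```text
t 28.18 pos [609.8  36.9  70.9] w 0.1 F [-2.5 -5.9  2.1]
axes x [ 0.622 -0.235 -0.747] y [-0.73   0.17  -0.662] z [ 0.283  0.957 -0.066]
shift tool [-0.1  0.1  2.1] |d| 2.1
roll -0.2961919241328786 or 179.70380807586713 q7 -1.452839917646138
slot frame a,b,n [ 1.06 17.87 -4.41]
F.YL -6.327252036258641
```

Request:
apply_moves --targets '[[[0,0,4],0,0],[[0,0,4],0,0]]'

```text
clock: 28.42
eef_pos: [609.7, 37.0, 70.9]
tool_rot: [-1.681, 0.842, -0.382]
force: [-5.8, -7.6, 5.7]
width: -0.1
```

```bash
python3 -c "
from h import *
plan(sl(1,20,-4.5),YL);where()
print('F.YL',status.read_state()['force']@YL)"
```

```text
t 28.43 pos [609.7  37.   70.9] w -0.1 F [-5.8 -7.6  5.7]
axes x [ 0.618 -0.248 -0.746] y [-0.729  0.174 -0.662] z [ 0.294  0.953 -0.073]
shift tool [-0.1  0.   2.1] |d| 2.1
roll -0.5627492914597473 or 179.43725070854026 q7 -1.4450331200449718
slot frame a,b,n [ 0.98 17.91 -4.4 ]
F.YL -8.65877691528153
```

Request:
apply_moves --targets '[[[0,0,-4],0,0],[[0,0,-3],0,0],[[-6,0,0],0,0],[[-10,0,0],0,0],[[-15,0,0],0,0],[[-20,0,0],0,0],[[-20,0,0],0,0],[[-20,-15,0],0,0],[[-20,-20,0],0,0]]'

```text
clock: 29.55
eef_pos: [559.5, 58.4, 180.8]
tool_rot: [-1.675, 0.848, -0.366]
force: [0.9, -0.6, 0.2]
width: 0.0
```

```bash
python3 -c "
from h import *
plan([400,250,300],YL);tilt()
snap('top','t14');crop('t14',245,140,395,280,5,'c26');snap('side','s14');crop('s14',270,180,390,280,6,'c27')"
```

```text
t 29.55 pos [559.5  58.4 180.8] w 0.0 F [ 0.9 -0.6  0.2]
axes x [ 0.618 -0.237 -0.75 ] y [-0.734  0.17  -0.658] z [ 0.283  0.957 -0.069]
shift tool [-233.3   71.1  129.9] |d| 276.4
roll -0.239657852018698 or 179.7603421479813 q7 -1.222028892564227
tilt 41.41 az -21.0 want -12.7; q [-0.524  0.542  0.084  2.385  2.122  0.556 -1.222]
x.XL 0.655 x.YL -0.095 jaw z.YL 0.995
```

View pics/c26.png

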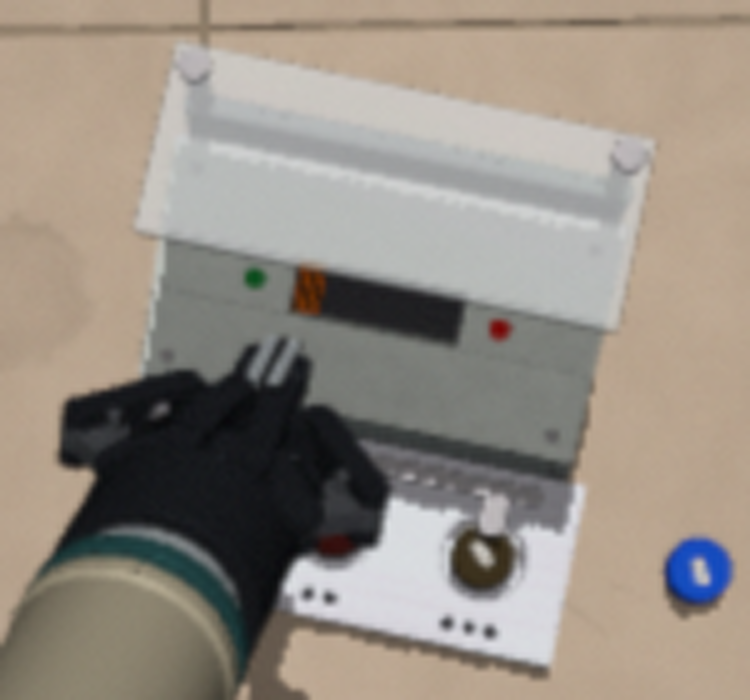

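View pics/c27.png

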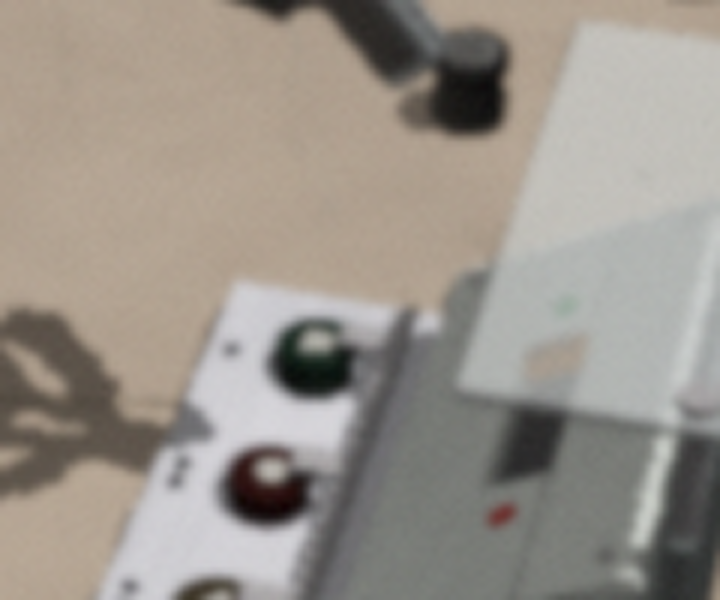

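Request:
apply_moves --targets '[[[-25,0,15],0,0],[[-25,0,15],0,0],[[-25,0,20],0,0],[[-25,0,20],0,0],[[-25,0,20],0,0],[[0,0,0],0,0],[[0,0,0],0,0]]'

```text
clock: 30.52
eef_pos: [502.5, 176.6, 270.9]
tool_rot: [-1.674, 0.847, -0.366]
force: [0.3, 0.2, -0.2]
width: 0.0
```

```bash
python3 -c "
from h import *
plan([400,250,300],YL)
d=snap('top','t15')[1];crop('t15',245,140,395,280,5,'c28')
for x,y in[(183,490),(333,520),(481,552)]:print(px2w('top',d,245+x/5,140+y/5))"
```

```text
t 30.52 pos [502.5 176.6 270.9] w 0.0 F [ 0.3  0.2 -0.2]
axes x [ 0.619 -0.237 -0.749] y [-0.733  0.17  -0.659] z [ 0.284  0.957 -0.068]
shift tool [-102.7   68.4   39.2] |d| 129.4
roll -0.26691132399201906 or 179.73308867600798 q7 -0.6050916408644622
[526.44914164 108.70026385  26.3116465 ]
[511.96028576  40.51421074  23.46473922]
[496.15785501 -26.72075202  24.34025641]
```

View pics/c28.png

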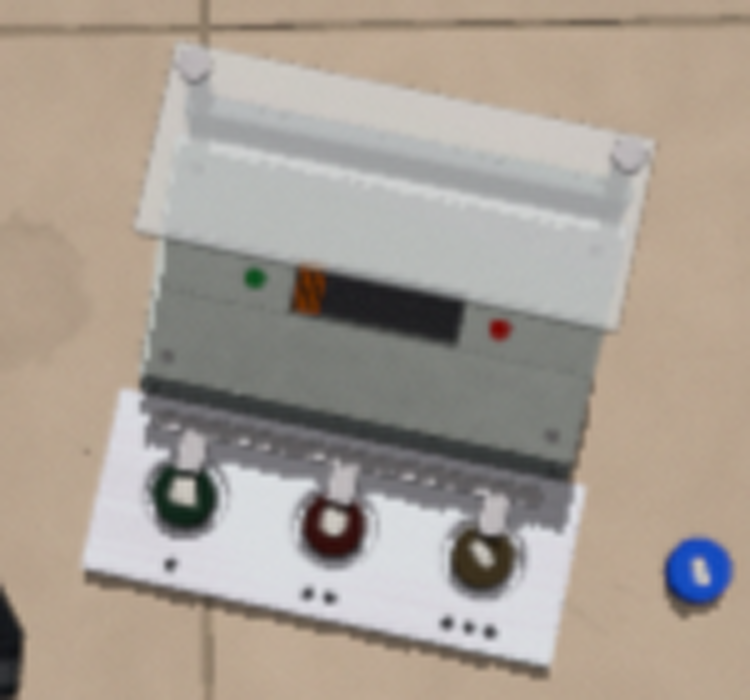

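View pics/t15.png

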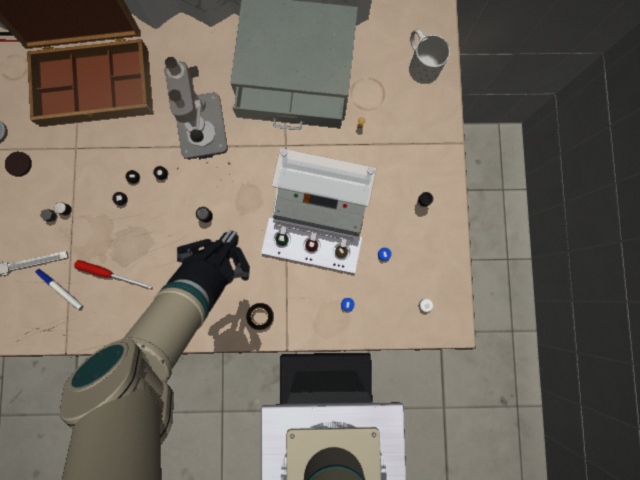

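The final picture shows all three specimens seated, with tops at about z 26, 24 and 24 mm. The tongues lie over their rear edges. The switch is at the green-dot end, at crop pixel (309,290), and the other objects have not moved.

```bash
python3 -c "
from h import *
print(ctrl.finish_job())"
```

```text
the job is handed in; nothing more can be done
None
```

I put the green specimen in the one-dot pocket, then the red one in the two-dot pocket, and slid the orange switch to the green dot. The job was handed in after about 30.6 s, with the arm clear of everything.

- **Specimens:** Both have their polished faces up. The measured top heights were 26.3 mm for green (26 expected), 23.5 mm for red (24 expected) and 24.3 mm for olive. In the last picture the tongues lie over all three rear edges.
- **Switch:** The shut fingers pushed it until it hit a hard stop, where the push force rose to about 9 N. In the picture it fills the green-dot end of the slot.
- **Other objects:** The loupe, the eyepiece and the white and blue look-alikes were not touched and stand where they were.

**Readings that disagreed:**
- **Tool tilt:** The moves only turn the tool about its own axis, so I tilted it by pushing past the arm's reach limit. It ended at about 41.5° with a sideways lean of about 5°. That is within the 22 to 45° allowed but steeper than the 36 to 38° I aimed for. No force showed as the fingers went into the slot.
- **Grip opening:** The gripper read about 27 mm on the 30 mm specimens. Both held firmly and seated correctly.

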